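Put away the sampling bottles and the slide box

TASK

Tidy up after sampling: stand the two small glass bottles with blue caps upright in the blue tray and the two white plastic bottles in the green tray, one bottle to a bay, setting them down gently. Put the single slide box on top of the stack of slide boxes, lined up so that its base locks down over the lugs of the lid below. Leave the timer and the roll of tape where they lie, knock nothing over, and let go of everything at the end.

Things in the scene. Friction and masses are not known exactly. Their poses are not given: they have to be found in the camera images.
- blue_tray: Blue plastic tray, fixed to the bench, open at the top, 84 mm (its x) by 184 mm (its y, across the robot's view at yaw 0) by 26 mm high, walls and floor 4 mm. One divider of full height makes two bays side by side along y, each 76 x 86 mm inside, with centres at y = +45 mm and -45 mm of the tray. Origin: centre of the underside. z up.
- green_tray: Green plastic tray, otherwise the same as the blue tray: fixed, 84 x 184 x 26 mm, walls and floor 4 mm, two bays of 76 x 86 mm with centres at y = +45 mm and -45 mm. Origin: centre of the underside. z up.
- box_stack: Fixed stack of two yellow slide boxes with black lids on a black rubber foot (116 x 78 x 4 mm). Boxes 96 mm long (x) by 58 mm wide (y), each 34 mm high, so the upper lid's flat top lies 72 mm above the bench. On that lid stand two tapered round lugs at x = +30 and -30 mm, y = 0: 16 mm across at the foot, 10 mm at the top, 6 mm high. Origin: centre of the foot's underside. z up.
- slide_box: Loose single slide box, yellow with a black lid, 96 mm long (x), 58 mm wide (y), 34 mm high without its lid lugs (40 mm with them), 0.1 to 0.21 kg. In its base are two square recesses, 20 x 20 mm and 8 mm deep, at x = +30 and -30 mm, y = 0, that drop over lugs like those of the stack with 2 mm play all round; fits either way round. Grip it across its width. Origin: centre of the underside. z up.
- glass_bottle_tan: Small closed glass bottle with tan contents and a large ribbed blue screw cap; body 56 mm across, 103 mm high in all; cap 50 mm across, from 77 to 103 mm height. Loose, standing, under 0.25 kg. Origin: centre of the underside. z up.
- glass_bottle_dark: Small closed glass bottle with dark brown contents and a large ribbed blue screw cap; same sizes as the tan one: body 56 mm across, 103 mm high, cap 50 mm across from 77 to 103 mm height. Loose, standing. Origin: centre of the underside. z up.
- buffer_bottle_yellow: White plastic bottle with a yellow band on its label and a narrow white cap; body 48 mm across and straight up to about 70 mm height, 103 mm high in all. Loose, standing, under 0.2 kg. Origin: centre of the underside. z up.
- buffer_bottle_red: White plastic bottle with a red band on its label and a narrow white cap; body 48 mm across and straight up to about 70 mm height, 103 mm high in all. Loose, standing, under 0.2 kg. Origin: centre of the underside. z up.
- timer: White bench timer lying loose among the work, 62 x 62 x 16 mm; to be left alone. Origin: centre of the underside.
- tape_roll: Roll of green marking tape lying loose among the work, 48 mm across, 13 mm high; to be left alone. Origin: centre of the underside.

How it is judged:
At the end, for the whole second after the job is handed in: Glass bottles upright (0.1 rad) on the blue tray's floor, white plastic bottles likewise in the green tray, one per bay. Slide box locked level over the stack's lugs: base within 2.5 mm of the lid top, centred within 5 mm, parallel within 0.1 rad, either way round. All at rest, released (x of glass_bottle_tan in the frame of blue_tray between -0.02 and 0.02 m and y of glass_bottle_tan in the frame of blue_tray between -0.07 and 0.07 m and z of glass_bottle_tan in the frame of blue_tray between 0 and 0.009 m and angle between each of glass_bottle_tan, glass_bottle_dark, buffer_bottle_yellow, buffer_bottle_red's own z axis and vertical below 0.1 rad and linear speed of each of glass_bottle_tan, glass_bottle_dark, buffer_bottle_yellow, buffer_bottle_red, slide_box below 0.02 m/s and x of glass_bottle_dark in the frame of blue_tray between -0.02 and 0.02 m and y of glass_bottle_dark in the frame of blue_tray between -0.07 and 0.07 m and z of glass_bottle_dark in the frame of blue_tray between 0 and 0.009 m and x of buffer_bottle_yellow in the frame of green_tray between -0.02 and 0.02 m and y of buffer_bottle_yellow in the frame of green_tray between -0.07 and 0.07 m and z of buffer_bottle_yellow in the frame of green_tray between 0 and 0.009 m and x of buffer_bottle_red in the frame of green_tray between -0.02 and 0.02 m and y of buffer_bottle_red in the frame of green_tray between -0.07 and 0.07 m and z of buffer_bottle_red in the frame of green_tray between 0 and 0.009 m and horizontal distance between glass_bottle_tan and glass_bottle_dark above 0.06 m and horizontal distance between buffer_bottle_yellow and buffer_bottle_red above 0.06 m and z of slide_box in the frame of box_stack between 0.0695 and 0.0745 m and horizontal distance between slide_box and box_stack below 0.005 m and angle between the x axis of slide_box and the x axis of box_stack, either way round below 0.1 rad and angle between slide_box's own z axis and vertical below 0.05 rad); the robot touches nothing.
It fails at once if a bottle is knocked over (angle between any of glass_bottle_tan, glass_bottle_dark, buffer_bottle_yellow, buffer_bottle_red's own z axis and vertical above 0.8 rad).
It fails at once if a bottle is dropped instead of being set down ((height (world z) of glass_bottle_tan below 0.03 m and linear speed of glass_bottle_tan above 0.8 m/s) or (height (world z) of glass_bottle_dark below 0.03 m and linear speed of glass_bottle_dark above 0.8 m/s) or (height (world z) of buffer_bottle_yellow below 0.03 m and linear speed of buffer_bottle_yellow above 0.8 m/s) or (height (world z) of buffer_bottle_red below 0.03 m and linear speed of buffer_bottle_red above 0.8 m/s)).
It fails at once if the timer or the roll of tape is pushed more than 40 mm from its place (distance of any of timer, tape_roll from where it was at the start of the episode above 0.04 m).
It also fails if it takes over 133 s, if anything falls off the work surface, if the arm or the gripper's body presses on something with over 40 N, if the wrist force passes 120 N, or if a joint passes its speed limit or range.

ROBOT

A 6-joint arm with a two-finger parallel gripper is mounted at the origin on a cart in front of the work surface, level with it; the furniture and walls round the work are solid. World frame = base frame: x ahead of the robot, y to its left, z up, the work surface at z = 0. Lengths are in m, angles in rad, forces in N, time in s.
With the tool pointing down it reaches from about 0.275 to 0.85 m from the base axis. Payload 19 kg.
Tool frame: the origin (TCP) lies at the very end of the fingers, on their centre line; the grasp point (between the pads) lies robot.grasp_offset behind it (robot.grasp_offset is the distance from the TCP to the grasp point, in m); z points along the fingers, y is the direction in which the jaws open and shut (so a half turn about z gives the same grasp; the last joint's range is limited). The gripper opens to 85 mm and grips with 20 to 120 N. Pads are 22 mm wide; open, the fingers measure 114 mm over their backs; the gripper's body (76 mm by 85 mm) begins 54 mm behind the grasp point. The pads swing forward as they close: fully open they stand 13 mm farther back than shut.
Start: joints at [1.078, 0.15, 1.437, -0, 1.554, -0.134], TCP at [0.202, 0.538, 0.231] pointing down, gripper open.
Joint ranges: [-2.8, 2.8], [-0.68, 2.1], [0.12, 2.68], [-1.39, 4.53], [0.16, 2.79], [-2.81, 2.81]. Speed limits (rad/s): [1.89, 1.89, 2.22, 3.01, 3.01, 3.01].

INTERFACE

Orientations are given as a unit quaternion [x, y, z, w].
In Python, from rig import robot gives the robot as it stands.
- The arm moves only by the tool send_rows, never from a script. Its argument "increments" is a list of rows, each a list of 4 numbers: the shift along the tool's x, y, z in mm, then the turn about the tool's z in rad. In form: [[dx, dy, dz, turn], ...]. A call has exactly 5 rows; each row is the pose to reach, as a shift and turn from the pose commanded when the call began, along the tool's axes at that moment; what a row does not reach only later rows make up. A row lasts 1/8 s, in which the tool goes at most 62.5 mm and 10.7 degrees, less where a joint would pass 70% of its speed; a pose out of reach is approached as far as the arm can. A call with a gripper value outside its range is refused whole. "claw" is the gripper command: -1 is shut, 1 is fully open, values between are in proportion, set as the call begins (left out, the last holds). The fingers move at their own pace and stop on an object; "newtons" is the grip in N (left out, the last holds). Time passes only in rows, so rows that repeat a pose let the fingers close, or fill a call up. It gives the time, the measured TCP pose, the force and the opening at its end, in the units of the state.
- robot.state(): the state, without advancing time (a new reading comes with each control period).
- robot.snapshot(name): name is "scene" or "side" or "wrist"; returns a dict with "img" (400x640x3 uint8, red, green, blue), "range_z" (400x640 float32, m along the optical axis (not along the pixel's ray), 0 where there is no reading), "fx", "fy", "cx", "cy" (pixels), "rvec" (rotation vector, rad) and "tvec" (3), from world to camera coordinates, as OpenCV has them; the wrist camera has in their place "tool_from_camera" (4x4, takes a point from camera to tool coordinates, whose origin is the TCP and whose axes are the flange's). Camera axes: x right, y down, z forward; pixel columns grow to the right and rows downward; lengths in m; the calibration is good to about 2 mm. A picture is of the moment at which its call begins: read the wrist's pose just before it.
- robot.hand_in(): hands the job in, once; it reports no verdict.
The state is a dict: "t": time; "qpos": joint angles; "qd": joint speeds; "effort": joint torques, N m; "ee_pos": TCP position; "ee_rot": TCP orientation; "ft_force": force on the tool from outside, world axes, zero at the start; "ft_torque": the same for the moment, N m; "width": finger opening in m.
Only numpy, scipy, OpenCV 4.12 (cv2) and the standard library are available. Lean on these libraries where they do the work, as an engineer would, in place of code of your own. Each camera call takes 0.05 s, during which the arm holds its last target.

## Working session

There is one attempt and no reset: what is moved stays moved. The work goes in short steps, Python scripts to look and compute and a tool call to move; the robot and the scene stay as the last step left them, time stands still between calls to the robot, and variables do not carry over. Pictures are saved under pics/ and viewed, and the job is handed in when it is done.

Besides the shell and the picture viewer there is one more tool, called after "Emit:" by a JSON object that holds its "fn" and its "kwargs", one argument or row to a line. send_rows: Moves the arm, as the interface text tells. Its arguments: {"type":"object","properties":{"increments":{"type":"array"},"claw":{"type":"number"},"newtons":{"type":"number"}},"required":["increments"]}

```bash
ls; mkdir -p pics; cat > h.py <<'E'
import numpy as np, cv2
from rig import robot
def save(s,name): cv2.imwrite('pics/'+name, s['img'][:,:,::-1])
def cam(s,st=None):
    if 'rvec' in s:
        R=cv2.Rodrigues(np.array(s['rvec'],float))[0]; t=np.array(s['tvec'],float).ravel()
        return R.T, -R.T@t
    from scipy.spatial.transform import Rotation as Ro
    T=np.eye(4);T[:3,:3]=Ro.from_quat(st['ee_rot']).as_matrix();T[:3,3]=st['ee_pos']
    M=T@np.array(s['tool_from_camera']); return M[:3,:3],M[:3,3]
def pts(s,st=None):
    Rc,c=cam(s,st); z=s['range_z']; v,u=np.mgrid[:z.shape[0],:z.shape[1]]
    P=np.stack([(u-s['cx'])/s['fx']*z,(v-s['cy'])/s['fy']*z,z],-1)
    W=P@Rc.T+c; W[z<=0]=np.nan; return W
E
python3 - <<'E'
from h import *
print(robot.grasp_offset); st=robot.state(); print(st)
for n in ['scene','side','wrist']:
    s=robot.snapshot(n); save(s,n+'0.png'); print(n,s['fx'],cam(s,st)[1], (s['range_z']>0).mean())
E
```

```text
pics
0.0187
{'t': 0.0, 'qpos': array([ 1.07800010e+00,  1.50979763e-01,  1.43802171e+00, -2.66943900e-05,
        1.55382068e+00, -1.34003721e-01]), 'qd': array([-0.00213609, -0.0007121 ,  0.00063539,  0.00089384,  0.00019987,
        0.00063997]), 'effort': array([ 3.69629095e-03, -7.13052750e+01, -5.70878148e+01,  1.56779802e-04,
        8.85044632e-03,  1.62760813e-05]), 'ee_pos': array([0.20181589, 0.53814967, 0.23068366]), 'ee_rot': array([ 1.78435284e-01,  9.83951458e-01, -5.88920935e-04, -1.76829319e-04]), 'ft_force': array([ 0.16343513, -0.36626323, -0.61221477]), 'ft_torque': array([ 0.00362215, -0.10429627, -0.04030221]), 'width': 0.08566375268304177}
scene 408.8211161723456 [-0.02661317 -0.84276249  0.48686432] 0.98923046875
side 369.961620564236 [ 0.48479717 -0.91716632  0.60671546] 0.99615625
wrist 304.62910349336255 [0.13509761 0.56410467 0.37142633] 0.996
```

View pics/scene0.png

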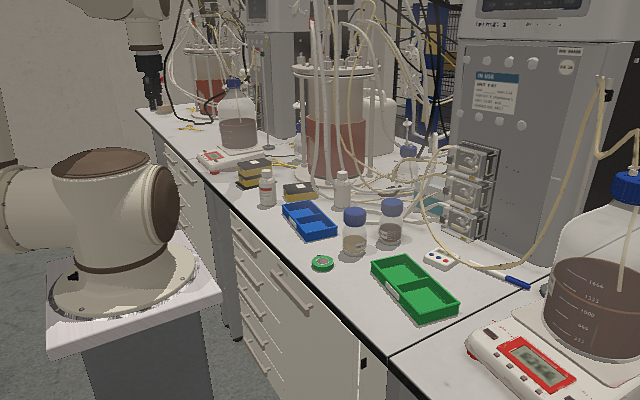

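View pics/side0.png

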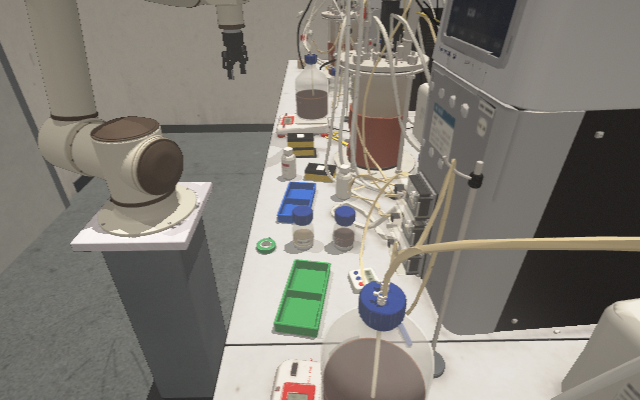

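View pics/wrist0.png

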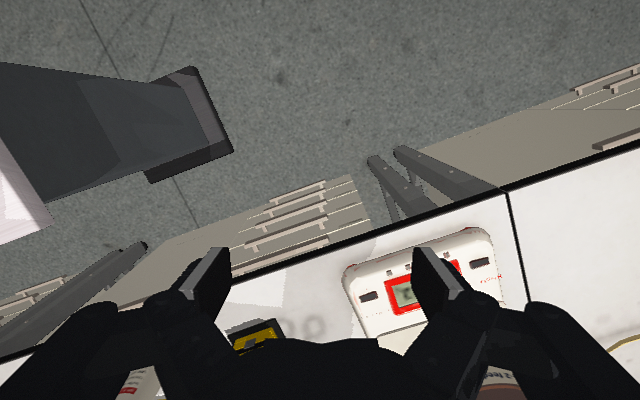

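The scene view shows the stack (250,172), slide box (300,190), red bottle (267,188), yellow bottle (342,188), blue tray (310,220), the glass bottles (355,232) and (390,220), green tray (415,287), tape (321,263) and timer (440,260). Next I'll measure the positions from depth.

```bash
cat > m.py <<'E'
from h import *
import sys
st=robot.state()
out={}
for n in ['scene','side']:
    s=robot.snapshot(n); W=pts(s); hsv=cv2.cvtColor(s['img'],cv2.COLOR_RGB2HSV)
    H,S,V=[hsv[...,i].astype(int) for i in range(3)]
    x,y,z=W[...,0],W[...,1],W[...,2]
    box=(x>0.2)&(x<0.9)&(abs(y)<0.8)&(z<0.15)
    bench=box&(S<40)&(V>150)&(abs(z)<0.02)
    print(n,'bench z',np.nanmedian(z[bench]))
    masks={'blue':(H>100)&(H<125)&(S>120)&(z>-.01),'green':(H>55)&(H<85)&(S>100)&(z>-.01),'yellow':(H>15)&(H<33)&(S>120)&(z>0.003)&(z<.1),'red':((H<8)|(H>172))&(S>100),
     'wht':(S<40)&(V>120)&(z>.085)&(z<.115)&(x<.75),'black':(V<60)&(z>0.0)&(z<.09)}
    for k,m in masks.items():
        m=(m&box).astype(np.uint8)
        nn,l,stt,c=cv2.connectedComponentsWithStats(m,connectivity=8)
        for i in range(1,nn):
            if stt[i,4]<25: continue
            q=W[l==i]; lo=np.percentile(q,2,axis=0); hi=np.percentile(q,98,axis=0)
            print(k,c[i].round(),stt[i,4],'lo',lo.round(3),'hi',hi.round(3),'med',np.median(q,0).round(3))
E
python3 m.py
```

```text
scene bench z -0.0013215166726755767
blue [310. 221.] 1278 lo [ 0.388 -0.09   0.001] hi [0.485 0.097 0.025] med [ 0.44  -0.008  0.009]
blue [517. 282.] 144 lo [ 0.65  -0.483  0.002] hi [ 0.662 -0.438  0.012] med [ 0.656 -0.462  0.008]
green [415. 289.] 3229 lo [ 0.41  -0.456  0.001] hi [ 0.516 -0.271  0.026] med [ 0.47  -0.374  0.008]
green [322. 264.] 197 lo [ 0.342 -0.215  0.   ] hi [ 0.386 -0.169  0.013] med [ 0.359 -0.203  0.011]
yellow [282. 163.] 46 lo [0.575 0.417 0.005] hi [0.626 0.541 0.009] med [0.599 0.474 0.007]
yellow [244. 174.] 29 lo [0.394 0.328 0.036] hi [0.42  0.383 0.048] med [0.396 0.345 0.042]
yellow [249. 182.] 111 lo [0.394 0.328 0.004] hi [0.438 0.382 0.025] med [0.408 0.334 0.014]
yellow [293. 197.] 84 lo [0.46  0.149 0.004] hi [0.504 0.192 0.021] med [0.476 0.157 0.011]
red [346. 142.] 26 lo [0.677 0.185 0.128] hi [0.697 0.192 0.15 ] med [0.686 0.188 0.14 ]
red [213. 155.] 52 lo [0.357 0.559 0.037] hi [0.406 0.652 0.042] med [0.381 0.601 0.04 ]
red [214. 172.] 27 lo [ 0.34   0.51  -0.002] hi [0.367 0.53  0.013] med [0.351 0.518 0.004]
red [265. 189.] 26 lo [
[... 2700 characters left out ...]
113] med [0.572 0.116 0.1  ]
wht [353. 160.] 29 lo [0.602 0.092 0.087] hi [0.615 0.102 0.114] med [0.608 0.097 0.1  ]
wht [344. 168.] 88 lo [0.563 0.039 0.086] hi [0.589 0.065 0.104] med [0.577 0.045 0.1  ]
wht [394. 234.] 74 lo [ 0.659 -0.305  0.086] hi [ 0.666 -0.246  0.114] med [ 0.662 -0.268  0.104]
wht [403. 246.] 59 lo [ 0.664 -0.324  0.088] hi [ 0.682 -0.295  0.115] med [ 0.669 -0.322  0.108]
wht [461. 302.] 130 lo [ 0.735 -0.473  0.086] hi [ 0.75  -0.46   0.113] med [ 0.742 -0.468  0.099]
wht [437. 329.] 62 lo [ 0.681 -0.524  0.086] hi [ 0.688 -0.518  0.114] med [ 0.684 -0.522  0.1  ]
black [522. 316.] 863 lo [ 0.825 -0.467  0.021] hi [ 0.899 -0.46   0.088] med [ 0.866 -0.464  0.06 ]
```

```bash
python3 - <<'E'
from h import *
for n,(x0,y0,x1,y1) in {'scene':(180,130,500,330),'side':(230,110,430,350)}.items():
    s=robot.snapshot(n); c=s['img'][y0:y1,x0:x1]; c=cv2.resize(c,None,fx=2.5,fy=2.5,interpolation=cv2.INTER_CUBIC)
    cv2.imwrite('pics/crop_'+n+'.png',c[:600,:800,::-1])
# height map topdown
s=robot.snapshot('side')
hm=np.zeros((600,800,3),np.uint8)
for n in ['scene','side']:
    s=robot.snapshot(n);W=pts(s).reshape(-1,3);C=s['img'].reshape(-1,3)
    ok=np.isfinite(W).all(1)&(W[:,2]<.3)&(W[:,2]>-.02);W=W[ok];C=C[ok]
    o=np.argsort(W[:,2]);W=W[o];C=C[o]
    u=((0.7-W[:,1])/1.4*800).astype(int);v=((0.95-W[:,0])/1.05*600).astype(int)
    k=(u>=0)&(u<800)&(v>=0)&(v<600)
    hm[v[k],u[k]]=C[k][:,::-1]
cv2.imwrite('pics/top.png',cv2.dilate(hm,np.ones((2,2))))
E
```

```text
(no output)
```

View pics/crop_scene.png

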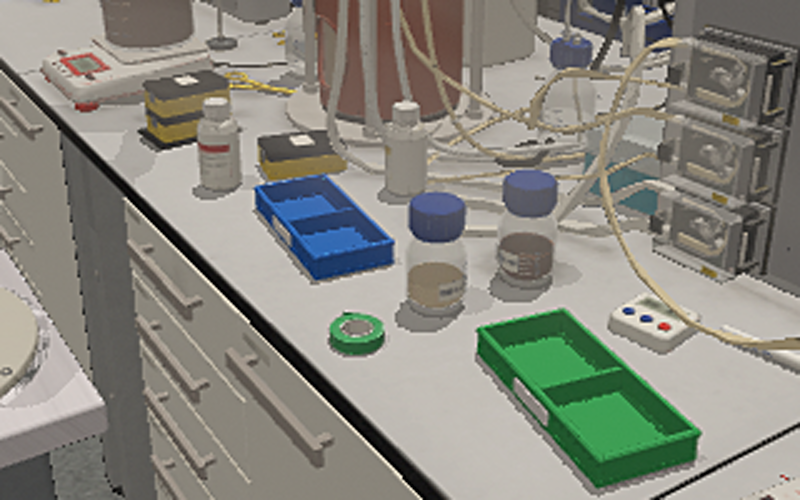

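View pics/crop_side.png

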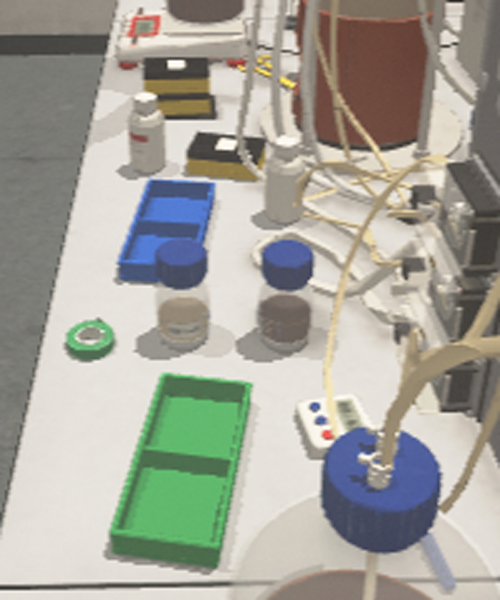

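View pics/top.png

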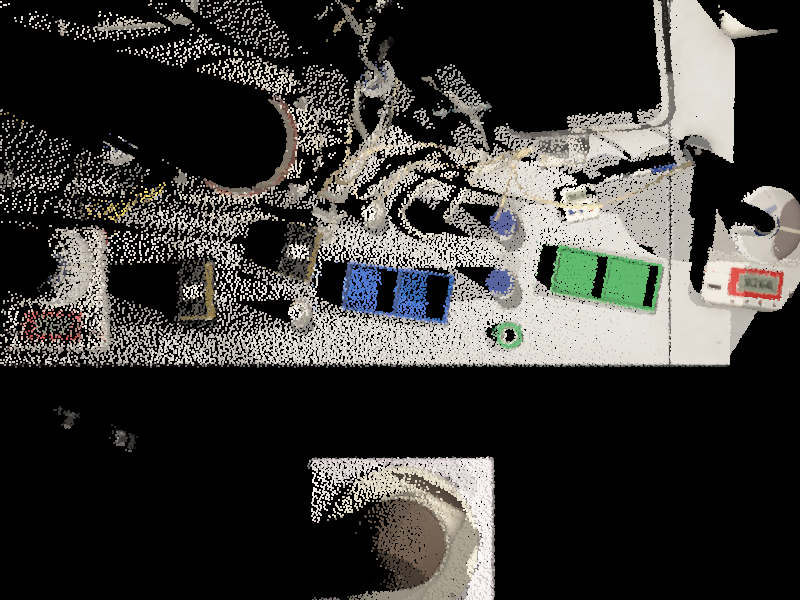

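The crops show the scene clearly. The slide box and yellow bottle stand close to the hoses, so I'll do precise fits and check the hose clearance.

```bash
cat > fit.py <<'E'
from h import *
from scipy.optimize import least_squares
Ws=[];Cs=[]
for n in ['scene','side']:
    s=robot.snapshot(n); Ws.append(pts(s).reshape(-1,3)); Cs.append(cv2.cvtColor(s['img'],cv2.COLOR_RGB2HSV).reshape(-1,3).astype(int))
def sel(i,x0,x1,y0,y1,z0,z1):
    W=Ws[i]; k=(W[:,0]>x0)&(W[:,0]<x1)&(W[:,1]>y0)&(W[:,1]<y1)&(W[:,2]>z0)&(W[:,2]<z1); return W[k],Cs[i][k]
def circ(P,r=None):
    f=lambda p: np.hypot(P[:,0]-p[0],P[:,1]-p[1])-(p[2] if r is None else r)
    x0=[P[:,0].mean()+.01,P[:,1].mean()+.01]+([.025] if r is None else [])
    q=least_squares(f,x0,loss='soft_l1',f_scale=.002); return q.x.round(4),len(P),np.abs(f(q.x)).mean().round(4)
for nm,(cx,cy),rb,zr in [('tan',(.44,-.175),.025,(.08,.1)),('dark',(.56,-.178),.025,(.08,.1)),('red',(.41,.18),.024,(.02,.066)),('yel',(.58,.05),.024,(.02,.066))]:
    for i in range(2):
        P,C=sel(i,cx-.035,cx+.035,cy-.035,cy+.035,*zr)
        T,_=sel(i,cx-.035,cx+.035,cy-.035,cy+.035,.099,.107)
        if len(P)>5: print(nm,i,'side fit',circ(P,rb),circ(P)[0],'top mean',T.mean(0).round(4),len(T), 'top bbox ctr',((T.max(0)+T.min(0))/2).round(4))
def rect(P): 
    r=cv2.minAreaRect((P[:,:2]*1000).astype(np.float32)); return np.round(r[0],1),np.round(r[1],1),round(r[2],1),len(P)
for i in range(2):
    for nm,b,hl in [('bluetray',(.37,.51,-.11,.11,.021,.03),(100,130)),('greentray',(.39,.54,-.48,-.25,.021,.03),(45,90))]:
        P,C=sel(i,*b); k=(C[:,0]>hl[0])&(C[:,0]<hl[1])&(C[:,1]>90); print(nm,i,rect(P[k]))
    P,C=sel(i,.37,.51,.31,.41,.066,.076); print('stack',i,rect(P))
    P,C=sel(i,.43,.57,.13,.25,.03,.038); print('sbox',i,rect(P))
    P,C=sel(i,.35,.53,.30,.43,.0755,.085); print('stacklugs',P.round(3)[::5].tolist())
    P,C=sel(i,.43,.57,.13,.25,.038,.045); print('sboxlugs',P.round(3)[::5].tolist())
E
python3 fit.py
python3 - <<'E'
from h import *
hm=np.zeros((500,700)) # x .25-.75, y .5..-.5 -> 1.43? use 2mm
g={}
for n in ['scene','side']:
    W=pts(robot.snapshot(n)).reshape(-1,3); W=W[np.isfinite(W).all(1)]
    k=(W[:,0]>.3)&(W[:,0]<.78)&(abs(W[:,1])<.5)&(W[:,2]>.02)&(W[:,2]<.6)
    for p in W[k]:
        key=(int((p[0]-.3)/.02),int((p[1]+.5)/.04)); g[key]=max(g.get(key,0),p[2])
print('cols y from .5 down to -.5 step .04; rows x')
for i in range(23,-1,-1): print('%.2f'%(.31+.02*i),' '.join('%3d'%(g.get((i,j),0)*1000) for j in range(24,-1,-1)))
print('     ',' '.join('%3d'%((-.48+.04*j)*100) for j in range(24,-1,-1)))
E
```

```text
tan 0 side fit (array([ 0.4603, -0.1748]), 182, np.float64(0.001)) [ 0.4603 -0.1749  0.0249] top mean [ 0.4551 -0.1791  0.1018] 162 top bbox ctr [ 0.4549 -0.1758  0.1013]
tan 1 side fit (array([ 0.4565, -0.1734]), 121, np.float64(0.0008)) [ 0.4564 -0.174   0.0245] top mean [ 0.4552 -0.1775  0.1025] 181 top bbox ctr [ 0.454  -0.1753  0.1022]
dark 0 side fit (array([ 0.5641, -0.1803]), 174, np.float64(0.0011)) [ 0.5637 -0.1807  0.0245] top mean [ 0.5604 -0.1843  0.1018] 154 top bbox ctr [ 0.5619 -0.1824  0.1015]
dark 1 side fit (array([ 0.5598, -0.1784]), 143, np.float64(0.0008)) [ 0.5598 -0.1786  0.0248] top mean [ 0.5596 -0.1828  0.1024] 196 top bbox ctr [ 0.5591 -0.1803  0.1018]
red 0 side fit (array([0.4071, 0.183 ]), 249, np.float64(0.0014)) [0.4067 0.1822 0.0232] top mean [0.4063 0.1796 0.1013] 37 top bbox ctr [0.4068 0.1812 0.1008]
red 1 side fit (array([0.403 , 0.1843]), 184, np.float64(0.0013)) [0.4031 0.1836 0.0234] top mean [0.403  0.1793 0.1023] 38 top bbox ctr [0.4027 0.1817 0.1019]
yel 0 side fit (array([0.581 , 0.0534]), 258, np.float64(0.0013)) [0.5808 0.053  0.0236] to
[... 3047 characters left out ...]
3 104  25  25  26  25   0  27   0   0   0   0   0   0  26  26  27   0
0.39   0   0  72  72  73   0   0 105 103   0   0  24  26  28  26   0   0   0   0   0   0   0   0   0   0
0.37   0   0   0   0   0   0   0   0  38   0   0   0   0   0   0   0   0   0   0   0   0   0   0   0   0
0.35   0   0   0   0   0   0   0   0   0   0   0   0   0   0   0   0   0   0   0   0   0   0   0   0   0
0.33   0   0   0   0   0   0   0   0   0   0   0   0   0   0   0   0   0   0   0   0   0   0   0   0   0
0.31   0   0   0   0   0   0   0   0   0   0   0   0   0   0   0   0   0   0   0   0   0   0   0   0   0
       48  44  40  36  32  28  24  20  16  12   8   4   0  -3  -7 -12 -15 -19 -24 -27 -31 -36 -40 -44 -48
```

```bash
python3 - <<'E'
from h import *
A=[]
for n in ['scene','side']:
    W=pts(robot.snapshot(n)).reshape(-1,3); W=W[np.isfinite(W).all(1)]; A.append(W)
W=np.vstack(A)
def show(x0,x1,y0,y1,z0,z1,st):
    k=(W[:,0]>x0)&(W[:,0]<x1)&(W[:,1]>y0)&(W[:,1]<y1)&(W[:,2]>z0)&(W[:,2]<z1); P=W[k]; P=P[np.argsort(P[:,2])]
    print(len(P)); print((P[::st]*1000).astype(int).tolist())
print('hoses near box'); show(.44,.60,.08,.3,.045,.35,8)
print('near yellow bottle'); show(.54,.64,-.02,.12,.108,.35,4); show(.60,.68,-.02,.13,.02,.35,6)
# profile glass tan & yellow
for nm,c in [('tan',(.458,-.1745)),('dark',(.562,-.18)),('red',(.405,.1835)),('yel',(.5785,.054))]:
    r=np.hypot(W[:,0]-c[0],W[:,1]-c[1]); 
    print(nm,[(int(z*1000),round(float(np.percentile(r[(r<.04)&(abs(W[:,2]-z)<.004)],50))*1000)) for z in np.arange(.01,.105,.008) if ((r<.04)&(abs(W[:,2]-z)<.004)).sum()>3])
E
```

```text
hoses near box
1733
[[590, 115, 45], [527, 128, 46], [534, 131, 48], [597, 120, 51], [527, 131, 53], [526, 135, 55], [581, 122, 57], [521, 130, 60], [581, 117, 62], [527, 129, 63], [525, 127, 67], [578, 113, 70], [580, 115, 72], [524, 129, 75], [521, 131, 77], [521, 134, 79], [580, 122, 81], [524, 127, 82], [576, 120, 84], [583, 119, 86], [577, 115, 88], [570, 117, 90], [576, 114, 92], [533, 128, 93], [524, 128, 96], [530, 128, 97], [524, 129, 99], [573, 116, 101], [536, 126, 102], [570, 116, 104], [524, 129, 106], [529, 131, 108], [569, 114, 109], [530, 125, 111], [567, 111, 113], [572, 113, 115], [536, 120, 116], [569, 113, 118], [569, 114, 119], [563, 117, 121], [566, 115, 122], [537, 122, 124], [536, 123, 125], [534, 123, 127], [566, 114, 129], [539, 119, 131], [532, 123, 132], [566, 115, 133], [568, 117, 135], [572, 119, 136], [535, 122, 139], [565, 112, 140], [573, 114, 141], [532, 122, 142], [572, 118, 144], [541, 122, 144], [572, 120, 146], [536, 126, 147], [536, 119, 149], [597, 102, 150], [536, 119, 152], [568, 119, 153], [566, 125, 154], [599, 107, 156], [545, 124, 158], [
[... 9606 characters left out ...]
, 110, 320], [640, 110, 323], [638, 109, 326], [646, 110, 328], [643, 115, 330], [649, 113, 333], [644, 116, 336], [646, 119, 338], [646, 114, 341], [649, 115, 343], [649, 119, 346], [645, 114, 349]]
tan [(10, 27), (18, 28), (26, 28), (34, 28), (42, 28), (50, 28), (58, 26), (66, 23), (74, 22), (82, 24), (90, 24), (98, 23)]
dark [(10, 27), (18, 28), (26, 28), (34, 28), (42, 28), (50, 27), (58, 26), (66, 22), (74, 22), (82, 24), (90, 24), (98, 23)]
red [(10, 24), (18, 23), (26, 23), (34, 24), (42, 24), (50, 24), (58, 24), (66, 24), (74, 22), (82, 17), (90, 15), (98, 13)]
yel [(10, 25), (18, 24), (26, 24), (34, 24), (42, 24), (50, 24), (58, 24), (66, 23), (74, 22), (82, 17), (90, 14), (98, 14)]
```

```bash
cat > go.py <<'E'
import sys
from h import *
from scipy.spatial.transform import Rotation as Ro
# usage: go.py x y z psi_deg   (psi = world direction of jaws, mod 180)
st=robot.state(); R=Ro.from_quat(st['ee_rot']).as_matrix(); p=st['ee_pos']
psi=np.degrees(np.arctan2(R[1,1],R[0,1]))
print('t',round(st['t'],2),'pos',p.round(4),'psi',psi.round(2),'tilt',np.degrees(np.arccos(-R[2,2])).round(2),'q',st['qpos'].round(2),'w',round(st['width'],4),'F',st['ft_force'].round(1))
if len(sys.argv)>4:
    a=[float(v) for v in sys.argv[1:5]]
    d=R.T@(np.array(a[:3])-p)*1000; t=-(a[3]-psi+90)%180-90 if False else -(((a[3]-psi)+90)%180-90)
    print('shift mm',d.round(1),'turn',np.radians(t).round(4),'q6 after approx (if q1 same)',)
E
python3 go.py .404 .183 .20 90
```

```text
t 0.8 pos [0.2019 0.5383 0.2313] psi 69.44 tilt 0.01 q [ 1.08  0.15  1.44  0.    1.55 -0.13] w 0.0851 F [ 1.3  0.3 -0.2]
shift mm [-314.  -261.7   31.3] turn -0.3588 q6 after approx (if q1 same)
```

Emit:
{"fn": "send_rows", "kwargs": {
  "increments": [
    [-25,-21,2,-0.03],
    [-65,-54,6,-0.08],
    [-110,-92,11,-0.14],
    [-155,-130,15,-0.2],
    [-200,-167,20,-0.25]
  ],
  "claw": 1,
  "newtons": 40
}}

```text
t: 1.42
ee_pos: [0.3311, 0.3101, 0.2114]
ee_rot: [0.053, 0.999, 0.0, 0.0]
ft_force: [2.1, 0.3, -0.1]
width: 0.0852
```

```bash
python3 go.py .404 .183 .20 90
```

```text
t 1.43 pos [0.3311 0.3101 0.2114] psi 83.89 tilt 0.04 q [ 0.58 -0.1   1.73 -0.    1.51 -0.88] w 0.0852 F [ 2.1  0.3 -0.1]
shift mm [ -86.  -118.7   11.4] turn -0.1066 q6 after approx (if q1 same)
```

Emit:
{"fn": "send_rows", "kwargs": {
  "increments": [
    [-25,-35,3,-0.03],
    [-55,-75,7,-0.07],
    [-76,-105,10,-0.095],
    [-86,-119,11,-0.107],
    [-86,-119,11,-0.107]
  ]
}}

```text
t: 2.05
ee_pos: [0.4034, 0.1834, 0.2003]
ee_rot: [0.002, 1.0, -0.0, -0.0]
ft_force: [-1.3, 0.4, -0.5]
width: 0.0854
```

```bash
cat > wl.py <<'E'
from h import *
import sys
st=robot.state(); s=robot.snapshot('wrist'); save(s,sys.argv[1]); np.savez('w.npz',W=pts(s,st),img=s['img'])
E
python3 go.py .404 .183 .08 90; python3 wl.py w1.png
```

```text
t 2.05 pos [0.4034 0.1834 0.2003] psi 89.78 tilt 0.01 q [ 0.25 -0.12  1.77 -0.    1.49 -1.31] w 0.0854 F [-1.3  0.4 -0.5]
shift mm [ -0.6  -0.3 120.3] turn -0.0038 q6 after approx (if q1 same)
```

View pics/w1.png

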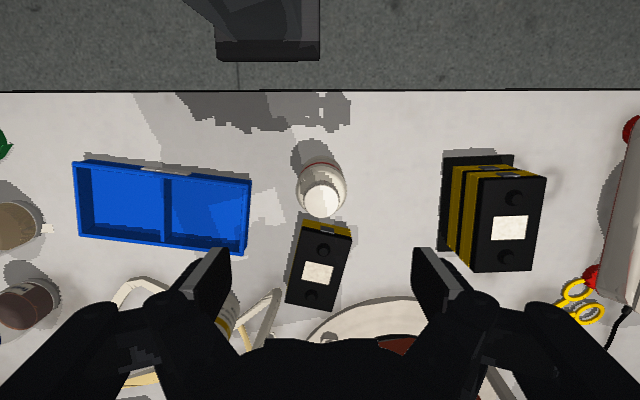

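The wrist view gives a good top view: red bottle cap (322,202), slide box (318,265), stack (505,218) and blue tray (163,207). I'll measure from it.

```bash
cat > wfit.py <<'E'
from h import *
d=np.load('w.npz');W=d['W'];hsv=cv2.cvtColor(d['img'],cv2.COLOR_RGB2HSV).astype(int)
x,y,z=W[...,0],W[...,1],W[...,2];H,S,V=hsv[...,0],hsv[...,1],hsv[...,2]
def rect(m):
    m=cv2.morphologyEx(m.astype(np.uint8),cv2.MORPH_OPEN,np.ones((3,3)))
    n,l,s,c=cv2.connectedComponentsWithStats(m); 
    if n<2: return None
    i=1+np.argmax(s[1:,4]); P=W[l==i]; r=cv2.minAreaRect((P[:,:2]*1000).astype(np.float32)); return np.round(r[0],1),np.round(r[1],1),round(r[2],1),len(P),np.median(P[:,2]).round(4)
R=lambda x0,x1,y0,y1,z0,z1:(x>x0)&(x<x1)&(y>y0)&(y<y1)&(z>z0)&(z<z1)
def go():
    print('bench z',np.median(z[(abs(z)<.01)&(V>150)&(S<40)]))
    print('sbox top',rect(R(.43,.58,.12,.26,.031,.037)))
    print('stack top',rect(R(.37,.52,.29,.42,.068,.0745)))
    print('stack lugs',[ (np.nanmean(W[m],0).round(4),m.sum()) for m in [R(.395,.425,.33,.39,.0762,.082),R(.455,.485,.33,.39,.0762,.082)]])
    print('blue tray top',rect(R(.36,.52,-.12,.12,.02,.03)&(H>100)&(H<130)&(S>90)))
    print('red cap',rect(R(.37,.44,.14,.22,.099,.107)))
    m=R(.43,.58,.12,.26,.0375,.044); 
    print('sbox lugs',[ (W[k].mean(0).round(4),k.sum()) for k in [m&(x<.51),m&(x>.51)]])
if __name__=='__main__': go()
E
python3 wfit.py
```

```text
bench z -0.0024561322897129756
sbox top (array([511.5, 178.9]), array([57.8, 95.8]), 76.2, 3190, np.float64(0.0321))
stack top (array([442.1, 362.9]), array([96.5, 59.3]), 2.1, 5435, np.float64(0.0701))
stack lugs [(array([0.4122, 0.3612, 0.0767]), np.int64(43)), (array([0.4711, 0.363 , 0.0767]), np.int64(29))]
blue tray top (array([439.6,   7.9]), array([186.1,  87.1]), 82.1, 1971, np.float64(0.0235))
red cap (array([405.7, 184.3]), array([28.2, 28.7]), 89.3, 924, np.float64(0.101))
sbox lugs [(array([0.482 , 0.1859, 0.0383]), np.int64(57)), (array([0.537 , 0.1618, 0.0389]), np.int64(67))]
```

Emit:
{"fn": "send_rows", "kwargs": {
  "increments": [
    [-1,0.5,30,-0.003],
    [-1.5,0.5,80,-0.004],
    [-1.5,0.5,125,-0.004],
    [-1.5,0.5,152,-0.004],
    [-1.5,0.5,160,-0.004]
  ]
}}

```text
t: 2.72
ee_pos: [0.4035, 0.1852, 0.0392]
ee_rot: [-0.002, 1.0, -0.0, -0.001]
ft_force: [0.4, 0.4, 0.3]
width: 0.0854
```

Emit:
{"fn": "send_rows", "kwargs": {
  "increments": [
    [0,0,0,0],
    [0,0,0,0],
    [0,0,0,0],
    [0,0,0,0],
    [0,0,0,0]
  ],
  "claw": -1,
  "newtons": 40
}}

```text
t: 3.35
ee_pos: [0.4054, 0.1849, 0.0416]
ee_rot: [-0.001, 1.0, 0.0, 0.001]
ft_force: [-0.8, -0.3, 7.8]
width: 0.0464
```

```bash
python3 go.py .405 .184 .2 90
```

```text
t 3.35 pos [0.4054 0.1849 0.0416] psi 90.12 tilt 0.13 q [ 0.25  0.03  1.97  0.    1.13 -1.32] w 0.0464 F [-0.8 -0.3  7.8]
shift mm [   0.    -0.8 -158.4] turn 0.0021 q6 after approx (if q1 same)
```

Emit:
{"fn": "send_rows", "kwargs": {
  "increments": [
    [0,0,-20,0],
    [0,0,-60,0],
    [0,0,-105,0],
    [0,0,-145,0],
    [0,0,-160,0]
  ]
}}

```text
t: 3.98
ee_pos: [0.4053, 0.1848, 0.2031]
ee_rot: [-0.001, 1.0, 0.0, 0.002]
ft_force: [0.7, -0.6, -1.3]
width: 0.0464
```

```bash
python3 go.py .4557 -.4055 .2 79.4; python3 wl.py w2.png
```

```text
t 3.98 pos [0.4053 0.1848 0.2031] psi 90.12 tilt 0.23 q [ 0.25 -0.12  1.76 -0.    1.49 -1.32] w 0.0464 F [ 0.7 -0.6 -1.3]
shift mm [ -49.2 -590.4    2.8] turn 0.1871 q6 after approx (if q1 same)
```

View pics/w2.png

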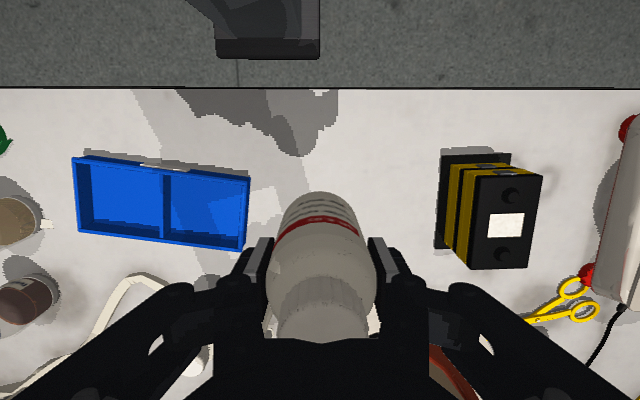

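Red bottle is held, standing straight between the pads at (320,265). Now the carry to the green tray.

Emit:
{"fn": "send_rows", "kwargs": {
  "increments": [
    [-2,-20,0,0],
    [-5,-60,0,0.01],
    [-9,-110,0,0.03],
    [-14,-165,0,0.05],
    [-18,-220,0,0.07]
  ]
}}

```text
t: 4.65
ee_pos: [0.4226, -0.0369, 0.1993]
ee_rot: [0.034, 0.999, 0.0, -0.0]
ft_force: [1.1, 0.7, -0.1]
width: 0.0463
```

```bash
python3 go.py .4557 -.4055 .2 79.4
```

```text
t 4.65 pos [ 0.4226 -0.0369  0.1993] psi 86.09 tilt 0.05 q [-0.27 -0.16  1.81 -0.    1.49 -1.77] w 0.0463 F [ 1.1  0.7 -0.1]
shift mm [ -58.1 -365.5   -0.8] turn 0.1168 q6 after approx (if q1 same)
```

Emit:
{"fn": "send_rows", "kwargs": {
  "increments": [
    [-8,-50,0,0.02],
    [-17,-105,0,0.04],
    [-26,-160,0,0.06],
    [-34,-213,0,0.08],
    [-42,-265,0,0.09]
  ]
}}

```text
t: 5.28
ee_pos: [0.4466, -0.3042, 0.199]
ee_rot: [0.079, 0.997, 0.0, -0.001]
ft_force: [0.8, 0.4, -1.1]
width: 0.0466
```

```bash
python3 go.py .4557 -.4055 .2 79.4
```

```text
t 5.28 pos [ 0.4466 -0.3042  0.199 ] psi 80.9 tilt 0.08 q [-0.74  0.09  1.57  0.    1.48 -2.15] w 0.0466 F [ 0.8  0.4 -1.1]
shift mm [-25.  -98.5  -1.1] turn 0.0263 q6 after approx (if q1 same)
```

Emit:
{"fn": "send_rows", "kwargs": {
  "increments": [
    [-12,-48,0,0.015],
    [-20,-80,0,0.025],
    [-24,-96,0,0.026],
    [-25,-98.5,0,0.026],
    [-25,-98.5,0,0.026]
  ]
}}

```text
t: 5.9
ee_pos: [0.4564, -0.4028, 0.2002]
ee_rot: [0.091, 0.996, 0.0, -0.0]
ft_force: [0.1, 0.4, -1.5]
width: 0.0462
```

```bash
python3 go.py .4557 -.4055 .047 79.4; python3 wl.py w3.png
```

```text
t 5.9 pos [ 0.4564 -0.4028  0.2002] psi 79.51 tilt 0.02 q [-0.85  0.23  1.4   0.    1.51 -2.24] w 0.0462 F [ 0.1  0.4 -1.5]
shift mm [ 1.000e-01 -2.800e+00  1.532e+02] turn 0.0019 q6 after approx (if q1 same)
```

View pics/w3.png

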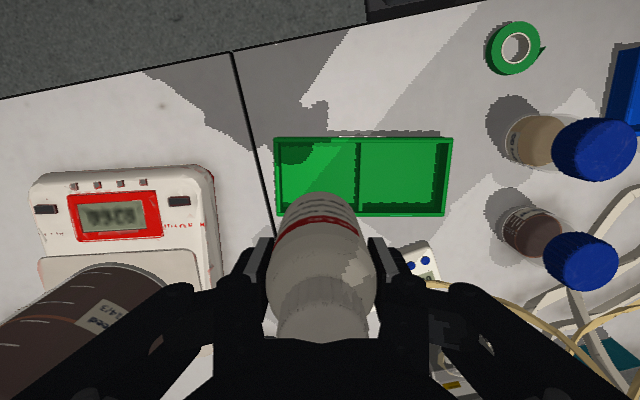

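The red bottle hangs over the left (far) green bay (317,178). I'll check the tray fit from here before lowering.

```bash
python3 - <<'E'
from wfit import *
print('green',rect(R(.36,.58,-.5,-.24,.018,.03)&(H>50)&(H<90)&(S>80)))
print('tan cap',rect(R(.4,.51,-.23,-.12,.096,.106)&(H>100)&(H<130)), 'dark',rect(R(.51,.62,-.23,-.12,.096,.106)&(H>100)&(H<130)))
E
```

```text
green (array([ 465. , -359.6]), array([186.8,  87.1]), 79.5, 2693, np.float64(0.0234))
tan cap (array([ 459.9, -175.5]), array([49.4, 49.9]), 88.3, 3211, np.float64(0.101)) dark (array([ 561.4, -180.7]), array([49.7, 49. ]), 13.4, 2345, np.float64(0.1009))
```

Emit:
{"fn": "send_rows", "kwargs": {
  "increments": [
    [0,-1.5,25,0],
    [0,-2,70,0],
    [0,-2,110,0],
    [0,-2,135,0],
    [0,-2,145,0]
  ]
}}

```text
t: 6.58
ee_pos: [0.4557, -0.4045, 0.0544]
ee_rot: [0.091, 0.996, 0.0, -0.001]
ft_force: [0.9, -0.6, -1.1]
width: 0.0464
```

Emit:
{"fn": "send_rows", "kwargs": {
  "increments": [
    [0,0,2,0],
    [0,0,4,0],
    [0,0,6,0],
    [0,0,8,0],
    [0,0,9,0]
  ]
}}

```text
t: 7.2
ee_pos: [0.4559, -0.4058, 0.0464]
ee_rot: [0.092, 0.996, -0.0, 0.0]
ft_force: [-1.4, -0.0, -1.4]
width: 0.0467
```

```bash
python3 go.py .4562 -.4045 .047 79.4
```

```text
t 7.2 pos [ 0.4559 -0.4058  0.0464] psi 79.46 tilt 0.01 q [-0.85  0.35  1.58 -0.    1.21 -2.24] w 0.0467 F [-1.4 -0.  -1.4]
shift mm [-0.1  1.4 -0.6] turn 0.0011 q6 after approx (if q1 same)
```

Emit:
{"fn": "send_rows", "kwargs": {
  "increments": [
    [0,0,0.7,0],
    [0,0,1.4,0],
    [0,0,2,0],
    [0,0,2,0],
    [0,0,2,0]
  ]
}}

```text
t: 7.82
ee_pos: [0.4562, -0.406, 0.0457]
ee_rot: [0.092, 0.996, -0.0, 0.001]
ft_force: [-2.8, 3.1, 14.1]
width: 0.0466
```

Emit:
{"fn": "send_rows", "kwargs": {
  "increments": [
    [0,0,0,0],
    [0,0,0,0],
    [0,0,0,0],
    [0,0,0,0],
    [0,0,0,0]
  ],
  "claw": 1
}}

```text
t: 8.45
ee_pos: [0.4559, -0.4058, 0.0443]
ee_rot: [0.092, 0.996, -0.0, -0.0]
ft_force: [0.5, -0.7, -0.6]
width: 0.0858
```

Emit:
{"fn": "send_rows", "kwargs": {
  "increments": [
    [0,0,-15,0],
    [0,0,-50,0],
    [0,0,-105,0],
    [0,0,-150,0],
    [0,0,-160,0]
  ]
}}

```text
t: 9.07
ee_pos: [0.4565, -0.4064, 0.2089]
ee_rot: [0.092, 0.996, -0.002, 0.002]
ft_force: [0.0, 0.7, -0.9]
width: 0.0855
```

```bash
python3 go.py .4595 -.175 .2 0; python3 wl.py w4.png; python3 - <<'E'
from wfit import *
print('red cap',rect(R(.4,.5,-.47,-.34,.098,.112)))
E
```

```text
t 9.07 pos [ 0.4565 -0.4064  0.2089] psi 79.47 tilt 0.33 q [-0.85  0.23  1.39 -0.    1.52 -2.24] w 0.0855 F [ 0.   0.7 -0.9]
shift mm [ 39.4 228.1   7.9] turn 1.3871 q6 after approx (if q1 same)
red cap (array([ 456. , -406.6]), array([28.9, 29.4]), 80.8, 958, np.float64(0.105))
```

View pics/w4.png

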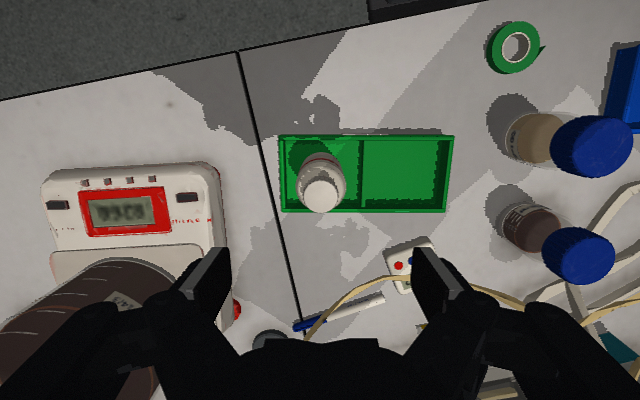

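Red stands upright in its bay (cap centre 456,-407 mm). Next is the tan bottle, which I'll grip by its cap.

```bash
python3 go.py .4595 -.175 .19 82
```

```text
t 9.12 pos [ 0.4564 -0.4063  0.2081] psi 79.47 tilt 0.26 q [-0.85  0.23  1.39 -0.    1.52 -2.24] w 0.0854 F [-1.2  0.1  1. ]
shift mm [ 39.2 228.   17.3] turn -0.0441 q6 after approx (if q1 same)
```

Emit:
{"fn": "send_rows", "kwargs": {
  "increments": [
    [6,35,0,-0.01],
    [15,90,5,-0.02],
    [25,145,10,-0.03],
    [35,200,14,-0.04],
    [39,228,17,-0.044]
  ]
}}

```text
t: 9.75
ee_pos: [0.4586, -0.1719, 0.1866]
ee_rot: [0.069, 0.998, 0.0, -0.001]
ft_force: [-0.1, -0.6, 0.3]
width: 0.0854
```

Emit:
{"fn": "send_rows", "kwargs": {
  "increments": [
    [0,0,0,0],
    [0,0,0,0],
    [0,0,0,0],
    [0,0,0,0],
    [0,0,0,0]
  ]
}}

```text
t: 10.38
ee_pos: [0.4592, -0.1748, 0.1872]
ee_rot: [0.07, 0.998, -0.0, -0.0]
ft_force: [-0.3, 0.1, 0.0]
width: 0.0854
```

```bash
python3 go.py .4595 -.175 .069 82; python3 wl.py w5.png; python3 - <<'E'
from wfit import *
print('tan cap',rect(R(.4,.51,-.23,-.12,.096,.106)&(H>100)&(H<130)), 'dark',rect(R(.51,.62,-.23,-.12,.096,.106)&(H>100)&(H<130)))
print('blue tray top',rect(R(.36,.52,-.12,.12,.02,.03)&(H>100)&(H<130)&(S>90)))
E
```

```text
t 10.38 pos [ 0.4592 -0.1748  0.1872] psi 81.95 tilt 0.01 q [-0.52 -0.01  1.69 -0.    1.45 -1.95] w 0.0854 F [-0.3  0.1  0. ]
shift mm [-4.000e-01 -1.000e-01  1.182e+02] turn -0.0009 q6 after approx (if q1 same)
tan cap (array([ 458.8, -174.3]), array([48.6, 48.5]), 82.0, 2948, np.float64(0.101)) dark (array([ 561.6, -180.1]), array([48.7, 49.3]), 81.3, 2188, np.float64(0.1009))
blue tray top (array([440.6,   7.7]), array([188.6,  85.9]), 81.9, 3164, np.float64(0.0237))
```

View pics/w5.png

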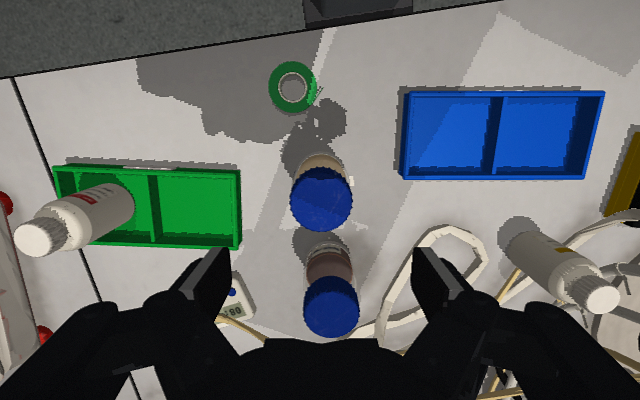

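Emit:
{"fn": "send_rows", "kwargs": {
  "increments": [
    [0,0,20,0],
    [0,0,55,0],
    [0,0,90,0],
    [0,0,110,0],
    [0,0,118,0]
  ]
}}

```text
t: 11.05
ee_pos: [0.4588, -0.1743, 0.0683]
ee_rot: [0.07, 0.998, 0.0, -0.001]
ft_force: [-0.8, -0.0, 0.1]
width: 0.085
```

Emit:
{"fn": "send_rows", "kwargs": {
  "increments": [
    [0,0,0,0],
    [0,0,0,0],
    [0,0,0,0],
    [0,0,0,0],
    [0,0,0,0]
  ],
  "claw": -1,
  "newtons": 45
}}

```text
t: 11.68
ee_pos: [0.4598, -0.1749, 0.0705]
ee_rot: [0.07, 0.998, -0.001, 0.001]
ft_force: [-1.1, -1.3, 7.2]
width: 0.0493
```

Emit:
{"fn": "send_rows", "kwargs": {
  "increments": [
    [0,0,-10,0],
    [0,0,-30,0],
    [0,0,-60,0],
    [0,0,-85,0],
    [0,0,-95,0]
  ]
}}

```text
t: 12.3
ee_pos: [0.4596, -0.1746, 0.1662]
ee_rot: [0.07, 0.998, -0.001, 0.001]
ft_force: [-0.3, -0.1, -2.4]
width: 0.0495
```

```bash
python3 go.py .4462 .0511 .165 82; python3 wl.py w6.png
```

```text
t 12.3 pos [ 0.4596 -0.1746  0.1662] psi 82.0 tilt 0.13 q [-0.52  0.01  1.72 -0.    1.41 -1.95] w 0.0495 F [-0.3 -0.1 -2.4]
shift mm [ 44.7 221.7   0.9] turn -0.0001 q6 after approx (if q1 same)
```

View pics/w6.png

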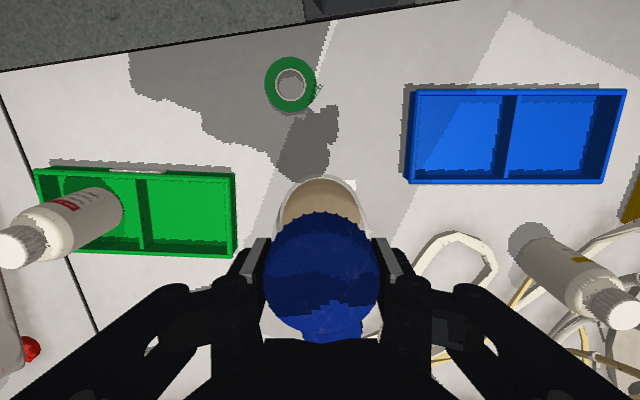

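The tan bottle is held straight, cap at (320,275). Next I carry it to the far blue bay.

Emit:
{"fn": "send_rows", "kwargs": {
  "increments": [
    [5,25,0,0],
    [14,72,0,0],
    [25,125,0,0],
    [35,175,0,0],
    [42,210,0,0]
  ]
}}

```text
t: 12.98
ee_pos: [0.4461, 0.0413, 0.1637]
ee_rot: [0.069, 0.998, 0.0, -0.0]
ft_force: [0.1, -0.0, -1.8]
width: 0.0492
```

Emit:
{"fn": "send_rows", "kwargs": {
  "increments": [
    [3,12,0,0],
    [3,12,10,0],
    [3,12,40,0],
    [3,12,65,0],
    [3,12,80,0]
  ]
}}

```text
t: 13.6
ee_pos: [0.445, 0.0506, 0.0825]
ee_rot: [0.07, 0.998, -0.0, -0.001]
ft_force: [0.3, -0.1, -2.4]
width: 0.0495
```

```bash
python3 go.py .4462 .0511 .074 82
```

```text
t 13.6 pos [0.445  0.0506 0.0825] psi 81.92 tilt 0.12 q [-0.06 -0.01  1.92 -0.    1.23 -1.49] w 0.0495 F [ 0.3 -0.1 -2.4]
shift mm [-1.1  0.7  8.5] turn -0.0015 q6 after approx (if q1 same)
```

Emit:
{"fn": "send_rows", "kwargs": {
  "increments": [
    [0,0,2.5,0],
    [0,0,5,0],
    [0,0,7,0],
    [0,0,8.5,0],
    [0,0,9.5,0]
  ]
}}

```text
t: 14.22
ee_pos: [0.4457, 0.0516, 0.0749]
ee_rot: [0.07, 0.998, -0.0, 0.0]
ft_force: [-0.1, 0.2, -2.5]
width: 0.0492
```

Emit:
{"fn": "send_rows", "kwargs": {
  "increments": [
    [0,0,0.5,0],
    [0,0,1,0],
    [0,0,1.5,0],
    [0,0,2,0],
    [0,0,2,0]
  ]
}}

```text
t: 14.85
ee_pos: [0.4465, 0.0516, 0.0746]
ee_rot: [0.07, 0.998, -0.0, 0.001]
ft_force: [-7.2, -1.0, 23.9]
width: 0.0493
```

Emit:
{"fn": "send_rows", "kwargs": {
  "increments": [
    [0,0,0,0],
    [0,0,0,0],
    [0,0,0,0],
    [0,0,0,0],
    [0,0,0,0]
  ],
  "claw": 1
}}

```text
t: 15.48
ee_pos: [0.4456, 0.0516, 0.0728]
ee_rot: [0.07, 0.998, -0.0, -0.0]
ft_force: [0.3, -0.5, 0.3]
width: 0.0857
```

Emit:
{"fn": "send_rows", "kwargs": {
  "increments": [
    [0,0,-15,0],
    [0,0,-45,0],
    [0,0,-80,0],
    [0,0,-110,0],
    [0,0,-120,0]
  ]
}}

```text
t: 16.1
ee_pos: [0.4462, 0.0516, 0.1953]
ee_rot: [0.07, 0.998, -0.0, 0.002]
ft_force: [0.2, -0.3, -0.3]
width: 0.0852
```

```bash
python3 go.py .5115 .179 .2 76; python3 wl.py w7.png; python3 - <<'E'
from wfit import *
print('tan cap',rect(R(.4,.51,-.0,.1,.1,.113)&(H>100)&(H<130)))
print('yel cap',rect(R(.55,.61,.02,.09,.098,.108)&(S<60)))
E
```

```text
t 16.1 pos [0.4462 0.0516 0.1953] psi 81.99 tilt 0.18 q [-0.06 -0.1   1.77 -0.    1.47 -1.49] w 0.0852 F [ 0.2 -0.3 -0.3]
shift mm [-47.  135.2  -4.5] turn 0.1046 q6 after approx (if q1 same)
tan cap (array([444.7,  52.3]), array([48.8, 48.8]), 0.2, 2848, np.float64(0.105))
yel cap (array([574.5,  53.9]), array([20. , 29.5]), 5.7, 488, np.float64(0.1008))
```

View pics/w7.png

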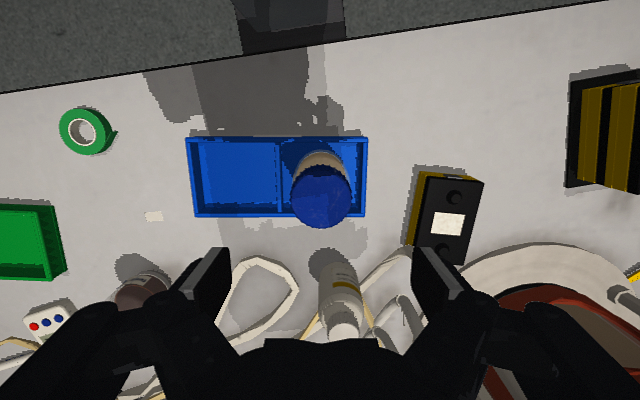

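Tan bottle stands upright in the far bay (320,195 px; cap at 445,52 mm). Next is the slide box: I grip its near end, away from the hose, and drag it clear along its axis.

```bash
python3 go.py .4785 .1871 .195 76.2
```

```text
t 16.15 pos [0.4462 0.0516 0.1953] psi 81.99 tilt 0.17 q [-0.06 -0.1   1.77 -0.    1.47 -1.49] w 0.0855 F [-0.2 -1.3  1.4]
shift mm [-13.1 138.7   0.4] turn 0.1011 q6 after approx (if q1 same)
```

Emit:
{"fn": "send_rows", "kwargs": {
  "increments": [
    [-1,30,0,0.02],
    [-3,75,0,0.06],
    [-7,115,0,0.09],
    [-12,136,0,0.101],
    [-13,139,0,0.101]
  ]
}}

```text
t: 16.77
ee_pos: [0.4776, 0.1884, 0.1918]
ee_rot: [0.119, 0.993, -0.0, -0.001]
ft_force: [-0.3, 0.5, -0.8]
width: 0.0854
```

```bash
sleep 0; python3 wl.py w8.png; python3 go.py .4785 .1871 .004 76.2; python3 wfit.py
```

```text
t 16.82 pos [0.4776 0.1878 0.1919] psi 76.27 tilt 0.09 q [ 0.22  0.04  1.64 -0.    1.47 -1.11] w 0.0857 F [ 0.1 -0.5 -0.1]
shift mm [ -1.3  -0.4 187.9] turn 0.0013 q6 after approx (if q1 same)
bench z -0.0023745405432084588
sbox top (array([511.3, 179.2]), array([57.5, 94.5]), 76.3, 4146, np.float64(0.0322))
stack top (array([442.1, 362.7]), array([95.8, 59.2]), 2.2, 8152, np.float64(0.0702))
stack lugs [(array([0.4128, 0.3618, 0.0767]), np.int64(72)), (array([0.4716, 0.3643, 0.0767]), np.int64(46))]
blue tray top (array([440. ,   7.5]), array([187.4,  87.1]), 82.0, 2440, np.float64(0.0236))
red cap None
sbox lugs [(array([0.4823, 0.1863, 0.0383]), np.int64(74)), (array([0.5391, 0.1677, 0.0384]), np.int64(65))]
```

View pics/w8.png

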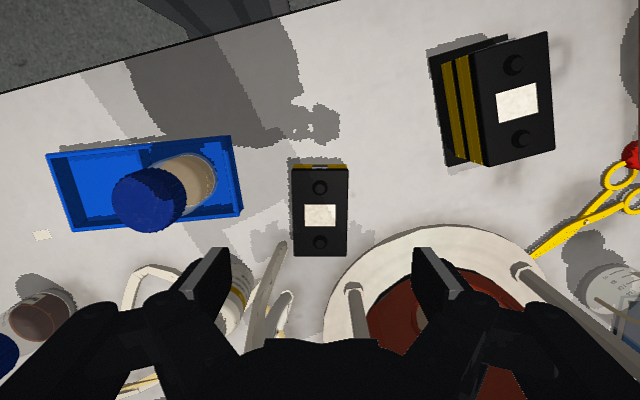

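The box hangs centred between the jaws at (320,210). Before going low I'll check where the finger tips really are at this opening.

```bash
python3 - <<'E'
from h import *
st=robot.state(); s=robot.snapshot('wrist'); z=s['range_z']
M=np.array(s['tool_from_camera']); v,u=np.mgrid[:400,:640]
P=np.stack([(u-s['cx'])/s['fx']*z,(v-s['cy'])/s['fy']*z,z],-1)@M[:3,:3].T+M[:3,3]
for sgn,(u0,u1) in [(-1,(160,240)),(1,(405,480))]:
    Q=P[235:320,u0:u1].reshape(-1,3); Q=Q[(Q[:,2]<.03)&(Q[:,2]>-.1)]
    print(len(Q),'tip z max',np.percentile(Q[:,2],[90,98,100]).round(4)); T=Q[Q[:,2]>np.percentile(Q[:,2],90)]; print(T.min(0).round(4),T.max(0).round(4))
E
```

```text
3693 tip z max [-0.0204 -0.0142 -0.0102]
[-0.0105 -0.0544 -0.0204] [ 0.0123 -0.0417 -0.0102]
3630 tip z max [-0.0202 -0.0143 -0.0106]
[-0.0102  0.0427 -0.0201] [ 0.0122  0.0554 -0.0106]
```

Emit:
{"fn": "send_rows", "kwargs": {
  "increments": [
    [-1,-0.5,25,0.001],
    [-1,-0.5,70,0.001],
    [-1,-0.5,115,0.001],
    [-1,-0.5,150,0.001],
    [-1,-0.5,170,0.001]
  ]
}}

```text
t: 17.5
ee_pos: [0.4777, 0.1855, 0.021]
ee_rot: [0.121, 0.993, -0.0, -0.001]
ft_force: [-0.0, -0.1, -0.8]
width: 0.0854
```

```bash
python3 go.py .4785 .1871 -.002 76.2
```

```text
t 17.5 pos [0.4777 0.1855 0.021 ] psi 76.1 tilt 0.13 q [ 0.22  0.19  1.84 -0.    1.11 -1.11] w 0.0854 F [-0.  -0.1 -0.8]
shift mm [-0.5  1.8 23. ] turn -0.0018 q6 after approx (if q1 same)
```

Emit:
{"fn": "send_rows", "kwargs": {
  "increments": [
    [-0.5,1,8,0],
    [-0.5,1,16,0],
    [-0.5,1,21,0],
    [-0.5,1,22,0],
    [-0.5,1,22,0]
  ]
}}

```text
t: 18.12
ee_pos: [0.4796, 0.1876, 0.0011]
ee_rot: [0.121, 0.993, 0.0, 0.0]
ft_force: [0.7, -0.1, -0.1]
width: 0.0852
```

Emit:
{"fn": "send_rows", "kwargs": {
  "increments": [
    [0,0,0,0],
    [0,0,0,0],
    [0,0,0,0],
    [0,0,0,0],
    [0,0,0,0]
  ],
  "claw": -1,
  "newtons": 50
}}

```text
t: 18.75
ee_pos: [0.4795, 0.1876, 0.0012]
ee_rot: [0.121, 0.993, -0.0, 0.0]
ft_force: [-2.7, -0.4, 6.7]
width: 0.0575
```

```bash
python3 go.py .4785 .1871 -.002 76.2
```

```text
t 18.75 pos [0.4795 0.1876 0.0012] psi 76.15 tilt 0.02 q [ 0.22  0.22  1.85 -0.    1.07 -1.11] w 0.0575 F [-2.7 -0.4  6.7]
shift mm [ 0.9 -0.8  3.2] turn -0.0009 q6 after approx (if q1 same)
```

Emit:
{"fn": "send_rows", "kwargs": {
  "increments": [
    [0,0,-1,0],
    [10,0,-1,0],
    [28,0,-1,0],
    [50,0,-1,0],
    [65,0,-1,0]
  ]
}}

```text
t: 19.38
ee_pos: [0.4144, 0.2035, 0.0017]
ee_rot: [0.12, 0.993, -0.0, -0.0]
ft_force: [-0.1, -0.1, -1.6]
width: 0.0573
```

Emit:
{"fn": "send_rows", "kwargs": {
  "increments": [
    [5,0,0,0],
    [5,0,1,0],
    [5,0,1,0],
    [5,0,1,0],
    [5,0,1,0]
  ]
}}

```text
t: 20.0
ee_pos: [0.4119, 0.2045, 0.0012]
ee_rot: [0.121, 0.993, 0.0, -0.0]
ft_force: [-6.5, 1.3, 11.3]
width: 0.0571
```

Emit:
{"fn": "send_rows", "kwargs": {
  "increments": [
    [0,0,0,0],
    [0,0,0,0],
    [0,0,0,0],
    [0,0,0,0],
    [0,0,0,0]
  ],
  "claw": 1
}}

```text
t: 20.62
ee_pos: [0.4115, 0.2043, 0.0008]
ee_rot: [0.121, 0.993, -0.0, -0.0]
ft_force: [0.6, -0.6, -1.0]
width: 0.0852
```

Emit:
{"fn": "send_rows", "kwargs": {
  "increments": [
    [0,0,-25,0],
    [0,0,-75,0],
    [0,0,-120,0],
    [0,0,-160,0],
    [0,0,-180,0]
  ]
}}

```text
t: 21.25
ee_pos: [0.4119, 0.2045, 0.1831]
ee_rot: [0.121, 0.993, 0.001, 0.001]
ft_force: [0.0, 0.0, -0.1]
width: 0.0852
```

```bash
python3 go.py;python3 wl.py w9.png; python3 - <<'E'
from wfit import *
print('sbox top',rect(R(.35,.55,.12,.26,.031,.037)))
print('stack top',rect(R(.37,.52,.29,.42,.068,.0745)))
E
```

```text
t 21.25 pos [0.4119 0.2045 0.1831] psi 76.15 tilt 0.15 q [ 0.29 -0.07  1.77 -0.    1.44 -1.04] w 0.0852 F [ 0.   0.  -0.1]
sbox top (array([444. , 196.4]), array([57.7, 95.4]), 75.9, 4342, np.float64(0.0322))
stack top (array([442., 363.]), array([96.3, 58.9]), 2.3, 6967, np.float64(0.0702))
```

View pics/w9.png

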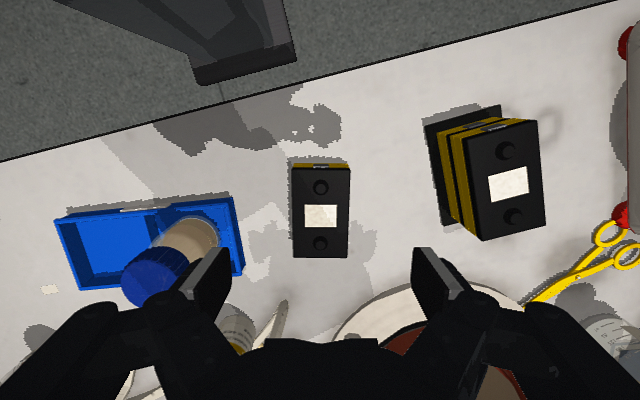

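```bash
python3 go.py .444 .1964 .02 76.1
```

```text
t 21.3 pos [0.4124 0.2047 0.1848] psi 76.15 tilt 0.26 q [ 0.29 -0.07  1.76 -0.    1.45 -1.04] w 0.0851 F [ 0.8 -0.2  3.4]
shift mm [-32.   -0.8 164.9] turn 0.0009 q6 after approx (if q1 same)
```

Emit:
{"fn": "send_rows", "kwargs": {
  "increments": [
    [-10,0,20,0],
    [-25,-0.3,65,0],
    [-32,-0.5,110,0],
    [-32.5,-0.5,145,0],
    [-32.5,-0.5,160,0]
  ]
}}

```text
t: 21.92
ee_pos: [0.4419, 0.1958, 0.0188]
ee_rot: [0.121, 0.993, -0.001, -0.001]
ft_force: [-0.5, -0.3, -0.3]
width: 0.0855
```

```bash
python3 go.py .444 .1964 -.001 76.1
```

```text
t 21.93 pos [0.4419 0.1958 0.0188] psi 76.14 tilt 0.17 q [ 0.26  0.14  1.91 -0.    1.1  -1.07] w 0.0855 F [-0.5 -0.3 -0.3]
shift mm [-2.   1.1 19.8] turn 0.0007 q6 after approx (if q1 same)
```

Emit:
{"fn": "send_rows", "kwargs": {
  "increments": [
    [-1,0,7,0],
    [-1,0.5,14,0],
    [-1,0.5,19,0],
    [-1,0.5,20,0],
    [-1,0.5,20,0]
  ]
}}

```text
t: 22.55
ee_pos: [0.4441, 0.1964, 0.0011]
ee_rot: [0.121, 0.993, 0.0, 0.0]
ft_force: [0.4, 0.2, -0.3]
width: 0.0855
```

```bash
python3 go.py .444 .1964 -.001 76.1
```

```text
t 22.55 pos [0.4441 0.1964 0.0011] psi 76.15 tilt 0.02 q [ 0.26  0.17  1.92 -0.    1.05 -1.07] w 0.0855 F [ 0.4  0.2 -0.3]
shift mm [0.1 0.  2.1] turn 0.0009 q6 after approx (if q1 same)
```

Emit:
{"fn": "send_rows", "kwargs": {
  "increments": [
    [0,0,0,0],
    [0,0,0,0],
    [0,0,0,0],
    [0,0,0,0],
    [0,0,0,0]
  ],
  "claw": -1,
  "newtons": 50
}}

```text
t: 23.18
ee_pos: [0.4441, 0.1964, 0.0012]
ee_rot: [0.121, 0.993, 0.0, 0.0]
ft_force: [-1.3, -0.0, 6.3]
width: 0.0575
```

```bash
python3 go.py
```

```text
t 23.18 pos [0.4441 0.1964 0.0012] psi 76.15 tilt 0.02 q [ 0.26  0.17  1.92 -0.    1.05 -1.07] w 0.0575 F [-1.3 -0.   6.3]
```

Emit:
{"fn": "send_rows", "kwargs": {
  "increments": [
    [0,0,-10,0],
    [0,0,-35,0],
    [0,0,-75,0],
    [0,0,-115,0],
    [0,0,-130,0]
  ]
}}

```text
t: 23.8
ee_pos: [0.4447, 0.1965, 0.1334]
ee_rot: [0.121, 0.993, 0.001, 0.002]
ft_force: [0.1, 0.0, -1.4]
width: 0.0573
```

```bash
python3 go.py .442 .3628 .13 92.2; python3 wl.py w10.png; python3 - <<'E'
from wfit import *
print('sbox top',rect(R(.37,.52,.13,.26,.155,.168)))
print('stack top',rect(R(.37,.52,.29,.42,.068,.0745)))
E
```

```text
t 23.8 pos [0.4447 0.1965 0.1334] psi 76.15 tilt 0.19 q [ 0.26  0.02  1.78 -0.    1.34 -1.07] w 0.0573 F [ 0.1  0.  -1.4]
shift mm [ 42.4 160.8   3.5] turn -0.2801 q6 after approx (if q1 same)
sbox top (array([434.8, 199.5]), array([84.8, 79. ]), 76.5, 24353, np.float64(0.1643))
stack top (array([442.2, 363. ]), array([96.3, 59.6]), 1.9, 11851, np.float64(0.0702))
```

View pics/w10.png

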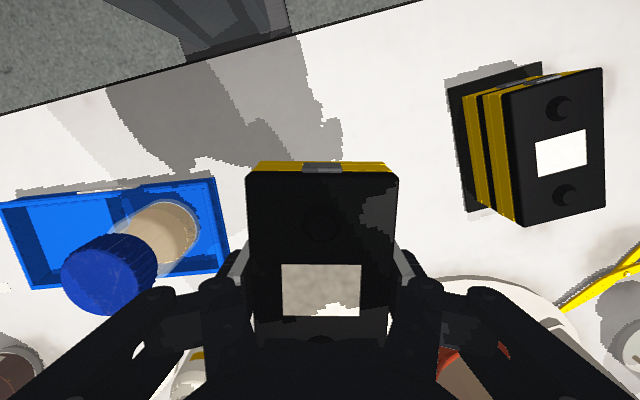

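Slide box is held level (320,240), and the stack with both lugs shows at (555,150). Now I move it over the stack.

Emit:
{"fn": "send_rows", "kwargs": {
  "increments": [
    [5,18,0,-0.04],
    [14,55,0,-0.11],
    [26,100,0,-0.19],
    [36,138,0,-0.25],
    [41,156,0,-0.279]
  ]
}}

```text
t: 24.48
ee_pos: [0.4403, 0.3598, 0.1288]
ee_rot: [-0.021, 1.0, -0.001, -0.001]
ft_force: [-0.2, 0.6, -1.2]
width: 0.0572
```

Emit:
{"fn": "send_rows", "kwargs": {
  "increments": [
    [0,0,0,0],
    [0,0,0,0],
    [0,0,0,0],
    [0,0,0,0],
    [0,0,0,0]
  ]
}}

```text
t: 25.1
ee_pos: [0.4417, 0.3573, 0.1309]
ee_rot: [-0.018, 1.0, 0.0, 0.0]
ft_force: [-0.8, 0.1, -2.0]
width: 0.0574
```

```bash
python3 go.py .442 .3629 .085 92.1; python3 wl.py w11.png
python3 - <<'E'
from h import *
for n,(x0,y0,x1,y1) in {'scene':(210,110,310,210),'side':(250,80,350,180)}.items():
    s=robot.snapshot(n); save(s,n+'11.png'); c=cv2.resize(s['img'][y0:y1,x0:x1],None,fx=4,fy=4,interpolation=cv2.INTER_CUBIC); cv2.imwrite('pics/c11_'+n+'.png',c[:,:,::-1])
a=cv2.hconcat([cv2.imread('pics/c11_scene.png'),cv2.imread('pics/c11_side.png')]); cv2.imwrite('pics/c11.png',a)
E
```

```text
t 25.1 pos [0.4417 0.3573 0.1309] psi 92.1 tilt 0.01 q [ 0.54  0.19  1.6  -0.    1.35 -1.06] w 0.0574 F [-0.8  0.1 -2. ]
shift mm [-0.5  5.6 45.9] turn -0.0 q6 after approx (if q1 same)
```

View pics/w11.png

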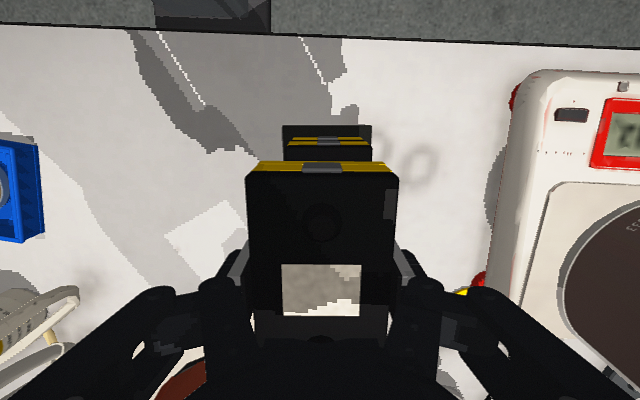

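View pics/c11.png

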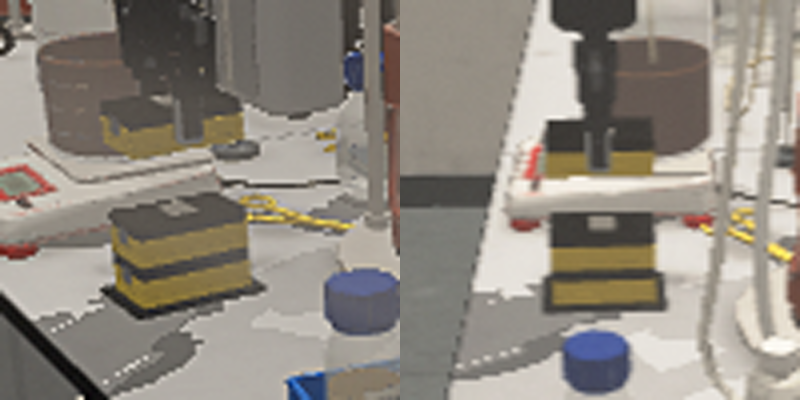

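Emit:
{"fn": "send_rows", "kwargs": {
  "increments": [
    [-0.3,3,8,0],
    [-0.5,5,20,0],
    [-0.5,5.6,32,0],
    [-0.5,5.6,40,0],
    [-0.5,5.6,42,0]
  ]
}}

```text
t: 25.88
ee_pos: [0.4416, 0.3631, 0.088]
ee_rot: [-0.019, 1.0, -0.0, -0.0]
ft_force: [-0.7, 0.1, -1.1]
width: 0.0572
```

Emit:
{"fn": "send_rows", "kwargs": {
  "increments": [
    [0,0,0,0],
    [0,0,0,0],
    [0,0,0,0],
    [0,0,0,0],
    [0,0,0,0]
  ]
}}

```text
t: 26.5
ee_pos: [0.4418, 0.3632, 0.0888]
ee_rot: [-0.019, 1.0, -0.0, -0.0]
ft_force: [0.5, -0.4, -2.5]
width: 0.0574
```

```bash
python3 go.py .442 .3629 .073 92.1; python3 wl.py w12.png
python3 - <<'E'
from wfit import *
import numpy as np
# compare near (-x) edges: held box body vs stack boxes, in wrist camera
for nm,(z0,z1) in {'held lid':(.108,.124),'held body':(.09,.106),'stack upper':(.042,.06),'stack lower':(.008,.026),'foot':(.001,.004)}.items():
    m=R(.36,.46,.325,.40,z0,z1); P=W[m]
    if len(P)>10: print(nm,len(P),'x p5/50',np.percentile(P[:,0],[2,50]).round(4),'y',np.percentile(P[:,1],[1,99]).round(4))
# yellow near face only
for nm,(z0,z1) in {'held':(.085,.115),'upper':(.038,.062),'lower':(.002,.028)}.items():
    m=R(.37,.42,.3,.42,z0,z1)&(H>15)&(H<33)&(S>120); P=W[m]
    if len(P)>5: print('yellow',nm,len(P),np.median(P[:,0]).round(4),'y',P[:,1].min().round(4),P[:,1].max().round(4),'fit dx/dy',np.polyfit(P[:,1],P[:,0],1).round(4))
E
```

```text
t 26.5 pos [0.4418 0.3632 0.0888] psi 92.13 tilt 0.0 q [ 0.55  0.23  1.64 -0.    1.27 -1.05] w 0.0574 F [ 0.5 -0.4 -2.5]
shift mm [-0.2 -0.3 15.8] turn 0.0006 q6 after approx (if q1 same)
held lid 22633 x p5/50 [0.3941 0.4244] y [0.3324 0.3933]
held body 806 x p5/50 [0.3924 0.3946] y [0.3257 0.3983]
stack upper 336 x p5/50 [0.392  0.3938] y [0.3336 0.3895]
stack lower 221 x p5/50 [0.392  0.3937] y [0.3336 0.3894]
foot 1418 x p5/50 [0.3839 0.3894] y [0.3256 0.3994]
yellow held 1042 0.3945 y 0.3335 0.3915 fit dx/dy [-0.0296  0.4053]
yellow upper 351 0.3944 y 0.3328 0.3902 fit dx/dy [-0.0371  0.4076]
yellow lower 252 0.3944 y 0.3256 0.3993 fit dx/dy [-0.0345  0.4068]
```

View pics/w12.png

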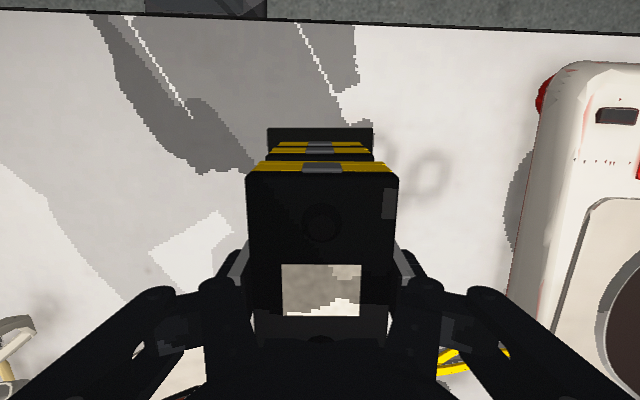

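The held box lines up with the stack to about 1 mm in both axes, so I lower it.

Emit:
{"fn": "send_rows", "kwargs": {
  "increments": [
    [0,-0.6,3,0],
    [0,-0.6,6,0],
    [0,-0.6,9,0],
    [0,-0.6,12,0],
    [0,-0.6,13,0]
  ]
}}

```text
t: 27.18
ee_pos: [0.4418, 0.3626, 0.0755]
ee_rot: [-0.019, 1.0, -0.0, -0.0]
ft_force: [-0.1, -0.0, -1.9]
width: 0.0572
```

Emit:
{"fn": "send_rows", "kwargs": {
  "increments": [
    [0,0,0.7,0],
    [0,0,1.4,0],
    [0,0,2.1,0],
    [0,0,2.8,0],
    [0,0,3,0]
  ]
}}

```text
t: 27.8
ee_pos: [0.4418, 0.3626, 0.0732]
ee_rot: [-0.019, 1.0, 0.0, 0.0]
ft_force: [-3.4, -2.1, 6.4]
width: 0.0568
```

```bash
python3 go.py .442 .3629 .073 92.1
```

```text
t 27.8 pos [0.4418 0.3626 0.0732] psi 92.13 tilt 0.01 q [ 0.55  0.25  1.65 -0.    1.24 -1.06] w 0.0568 F [-3.4 -2.1  6.4]
shift mm [-0.2  0.3  0.2] turn 0.0005 q6 after approx (if q1 same)
```

Emit:
{"fn": "send_rows", "kwargs": {
  "increments": [
    [0,0,0,0],
    [0,0,0,0],
    [0,0,0,0],
    [0,0,0,0],
    [0,0,0,0]
  ],
  "claw": 1
}}

```text
t: 28.42
ee_pos: [0.4418, 0.3626, 0.0728]
ee_rot: [-0.019, 1.0, -0.0, -0.0]
ft_force: [1.0, 0.4, 0.1]
width: 0.085
```

Emit:
{"fn": "send_rows", "kwargs": {
  "increments": [
    [0,0,-15,0],
    [0,0,-45,0],
    [0,0,-80,0],
    [0,0,-115,0],
    [0,0,-125,0]
  ]
}}

```text
t: 29.05
ee_pos: [0.4424, 0.363, 0.2011]
ee_rot: [-0.019, 1.0, 0.001, 0.002]
ft_force: [-0.0, -0.8, -0.1]
width: 0.0854
```

```bash
python3 go.py .579 .054 .2 90; python3 wl.py w13.png
python3 - <<'E'
from wfit import *
print('top box',rect(R(.37,.52,.29,.43,.098,.1095)))
P=W[R(.37,.52,.31,.41,.098,.109)]; A=np.c_[P[:,:2]-P[:,:2].mean(0),np.ones(len(P))]; print('tilt',np.linalg.lstsq(A,P[:,2],rcond=None)[0].round(4))
E
```

```text
t 29.05 pos [0.4424 0.363  0.2011] psi 92.13 tilt 0.23 q [ 0.55  0.15  1.49 -0.    1.49 -1.06] w 0.0854 F [-0.  -0.8 -0.1]
shift mm [-125.  -313.9    1. ] turn 0.0373 q6 after approx (if q1 same)
top box (array([442.1, 363.3]), array([95.5, 58.2]), 1.3, 7739, np.float64(0.1041))
tilt [0.002  0.0002 0.1042]
```

View pics/w13.png

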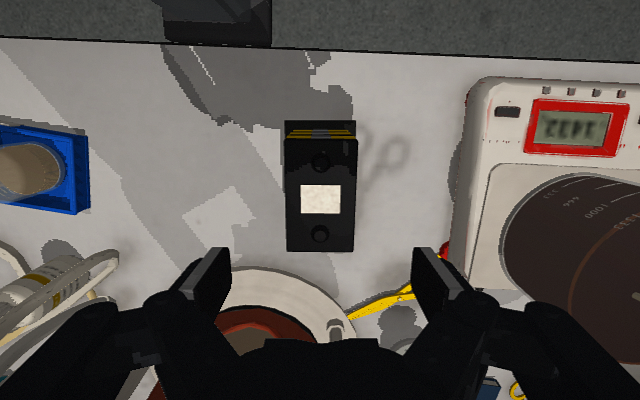

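The slide box sits level with its top at about 106 mm (after the 2 mm bias), centred on the stack. Next is the yellow bottle beside the hoses. I'll measure the gripper body in the wrist view first.

```bash
python3 - <<'E'
from h import *
s=robot.snapshot('wrist'); z=s['range_z']; print(np.array(s['tool_from_camera']).round(3))
M=np.array(s['tool_from_camera']); v,u=np.mgrid[:400,:640]
P=np.stack([(u-s['cx'])/s['fx']*z,(v-s['cy'])/s['fy']*z,z],-1)@M[:3,:3].T+M[:3,3]
Q=P[240:].reshape(-1,3); Q=Q[(Q[:,2]<.0)&(Q[:,2]>-.2)]
for z0 in np.arange(-.15,0,.01):
    k=Q[(Q[:,2]>=z0)&(Q[:,2]<z0+.01)]
    if len(k)>20: print(z0.round(3),len(k),'x',k[:,0].min().round(3),k[:,0].max().round(3),'y',k[:,1].min().round(3),k[:,1].max().round(3))
E
python3 go.py .44 .03 .22 110
```

```text
[[-0.001 -0.96  -0.279  0.071]
 [ 1.    -0.001 -0.     0.001]
 [ 0.    -0.279  0.96  -0.141]
 [ 0.     0.     0.     1.   ]]
-0.15 432 x 0.071 0.071 y 0.001 0.001
-0.1 4994 x 0.011 0.022 y -0.068 0.069
-0.09 14649 x 0.0 0.02 y -0.072 0.074
-0.08 11466 x -0.012 0.019 y -0.073 0.075
-0.07 11202 x -0.013 0.018 y -0.074 0.076
-0.06 2213 x -0.012 0.015 y -0.073 0.074
-0.05 1672 x -0.006 0.012 y -0.056 0.057
-0.04 1641 x -0.011 0.012 y -0.056 0.057
-0.03 1319 x -0.011 0.013 y -0.056 0.057
-0.02 709 x -0.011 0.012 y -0.055 0.055
-0.01 165 x -0.081 -0.051 y 0.177 0.185
t 29.15 pos [0.4421 0.3628 0.1992] psi 92.13 tilt 0.12 q [ 0.55  0.16  1.5  -0.    1.49 -1.06] w 0.0852 F [-0.3  0.1  0.1]
shift mm [  14.5 -332.5  -21.1] turn -0.3119 q6 after approx (if q1 same)
```

Emit:
{"fn": "send_rows", "kwargs": {
  "increments": [
    [2,-30,-3,-0.02],
    [4,-85,-8,-0.06],
    [7,-145,-13,-0.12],
    [10,-205,-18,-0.18],
    [12,-265,-20,-0.25]
  ]
}}

```text
t: 29.78
ee_pos: [0.439, 0.0956, 0.2171]
ee_rot: [-0.144, 0.99, -0.0, -0.0]
ft_force: [1.0, -1.4, -0.5]
width: 0.0854
```

```bash
python3 go.py .48 .03 .22 148
```

```text
t 29.77 pos [0.439  0.0956 0.2171] psi 106.6 tilt 0.05 q [ 0.04 -0.11  1.73 -0.    1.52 -1.82] w 0.0854 F [ 1.  -1.4 -0.5]
shift mm [-20.5 -74.6  -2.9] turn -0.7225 q6 after approx (if q1 same)
```

Emit:
{"fn": "send_rows", "kwargs": {
  "increments": [
    [-6,-25,0,-0.15],
    [-12,-48,0,-0.32],
    [-16,-65,0,-0.5],
    [-20,-74,0,-0.66],
    [-20,-74,0,-0.72]
  ]
}}

```text
t: 30.4
ee_pos: [0.4797, 0.0315, 0.2165]
ee_rot: [-0.484, 0.875, 0.001, -0.001]
ft_force: [0.0, -0.5, 0.5]
width: 0.0855
```

```bash
python3 go.py .578 .0535 .2 150; python3 wl.py w14.png
python3 - <<'E'
from wfit import *
for z0,z1 in [(.02,.045),(.045,.066)]:
  P=W[R(.54,.62,.01,.09,z0,z1)]; print(len(P))
print('yel cap',rect(R(.55,.61,.02,.09,.098,.108)))
E
```

```text
t 30.4 pos [0.4797 0.0315 0.2165] psi 147.87 tilt 0.12 q [-0.09 -0.04  1.67 -0.    1.52 -2.68] w 0.0855 F [ 0.  -0.5  0.5]
shift mm [-70.9 -71.6  16.3] turn -0.0372 q6 after approx (if q1 same)
327
341
yel cap (array([578.3,  54.8]), array([29.4, 25.7]), 58.2, 655, np.float64(0.1009))
```

View pics/w14.png

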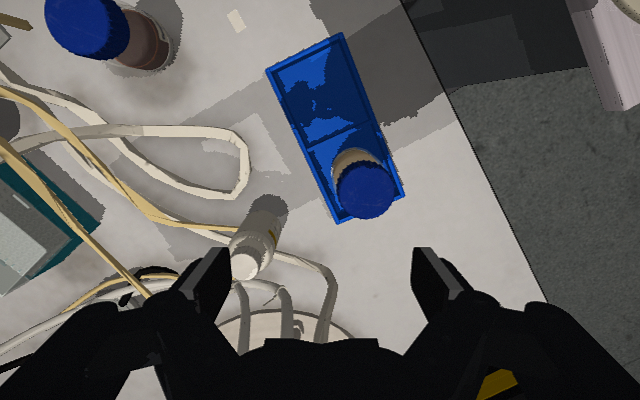

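```bash
python3 - <<'E'
from h import *
d=np.load('w.npz');Wl=[d['W'].reshape(-1,3)]
for n in ['scene','side']:Wl.append(pts(robot.snapshot(n)).reshape(-1,3))
W=np.vstack(Wl);W=W[np.isfinite(W).all(1)]
c=np.array([.578,.054]);e=np.array([np.cos(np.radians(150)),np.sin(np.radians(150))]);b=np.array([.5,.866])
D=W[:,:2]-c;a=D@e;p=D@b;r=np.hypot(a,p)
k=(r>.028)&(abs(a)<.09)&(abs(p)<.06)&(W[:,2]>.012)&(W[:,2]<.34)
# exclude gripper's own points: above? gripper is at x<.54
k&=~((W[:,0]<.56)&(W[:,2]>.19)&(W[:,1]<.11))
g={}
for ai,pi,zi in zip(a[k],p[k],W[k,2]):
    key=(int(np.floor(zi/.02)),int(np.floor(ai/.02))); 
    if abs(pi)<abs(g.get(key,9)): g[key]=pi
print('rows z, cols a(mm along jaws, + = toward -x+y); value = nearest |perp| offset mm')
print('      ',[ -90+20*i for i in range(0,0)], [int(20*j) for j in range(-5,5)])
for zi in range(0,17): print('%3d'%(zi*20),[ '%4d'%(g[(zi,j)]*1000) if (zi,j) in g else '   .' for j in range(-5,5)])
E
```

```text
rows z, cols a(mm along jaws, + = toward -x+y); value = nearest |perp| offset mm
       [] [-100, -80, -60, -40, -20, 0, 20, 40, 60, 80]
  0 ['  -9', '  -3', '   0', '  -3', '   .', ' -27', '  36', '  36', '  39', ' -24']
 20 ['  -9', ' -11', '  52', '  51', ' -27', '  56', '   .', '  37', ' -34', '  -8']
 40 ['  49', '  49', '   .', '  51', '  53', '  59', '  55', '   .', '  35', '  38']
 60 ['  57', '  49', '  50', '  55', '  49', '   .', '  49', '   .', '  37', '  35']
 80 ['  53', '   .', '  50', '   .', '  47', '   .', '  46', '  48', '  37', '  33']
100 ['   .', '   .', '  50', '  52', '  46', '  49', '  42', '  45', '  34', '  35']
120 ['   .', '   .', '  51', '  54', '  48', '  47', '  41', '  42', '  33', '  39']
140 ['   .', '   .', '   .', '  52', '  52', '  47', '  44', '  44', '  33', '   .']
160 ['   .', '   .', '   .', '  55', '  57', '  50', '  49', '  47', '  36', '   .']
180 ['   .', '   .', '   .', '  57', '   .', '  57', '  54', '  52', '  37', '   .']
200 ['   .', '   .', '   .', '   .', '   .', '   .', '  59', '  57', '  40', '   .']
220 ['   .', '   .', '   .', '   .', '   .', '   .', '   .', '   .', '  41', '   .']
240 ['   .', '   .', '   .', '   .', '   .', '   .', '   .', '   .', '  45', '   .']
260 ['   .', '   .', '   .', '   .', '   .', '   .', '   .', '   .', '  53', '   .']
280 ['   .', '   .', '   .', '   .', '   .', '   .', '   .', '   .', '  57', '   .']
300 ['   .', '   .', '   .', '   .', '   .', '   .', '   .', '   .', '  59', '   .']
320 ['   .', '   .', '   .', '   .', '   .', '   .', '   .', '   .', '   .', '   .']
```

```bash
python3 go.py .5752 .0492 .2 152
```

```text
t 30.55 pos [0.4795 0.032  0.2169] psi 147.63 tilt 0.08 q [-0.09 -0.04  1.67 -0.    1.52 -2.67] w 0.0854 F [0.4 0.3 0. ]
shift mm [-65.7 -71.7  16.8] turn -0.0762 q6 after approx (if q1 same)
```

Emit:
{"fn": "send_rows", "kwargs": {
  "increments": [
    [-10,-11,2,-0.02],
    [-28,-31,7,-0.04],
    [-48,-52,12,-0.06],
    [-62,-67,16,-0.076],
    [-65.5,-71.5,17,-0.076]
  ]
}}

```text
t: 31.18
ee_pos: [0.5762, 0.0497, 0.1996]
ee_rot: [-0.516, 0.857, 0.0, -0.001]
ft_force: [-1.0, 0.6, 0.0]
width: 0.0853
```

```bash
python3 go.py .5752 .0492 .042 152; python3 wl.py w15.png
```

```text
t 31.18 pos [0.5762 0.0497 0.1996] psi 152.07 tilt 0.08 q [-0.05  0.17  1.48 -0.    1.49 -2.7 ] w 0.0853 F [-1.   0.6  0. ]
shift mm [  0.8   0.5 157.6] turn 0.0013 q6 after approx (if q1 same)
```

View pics/w15.png

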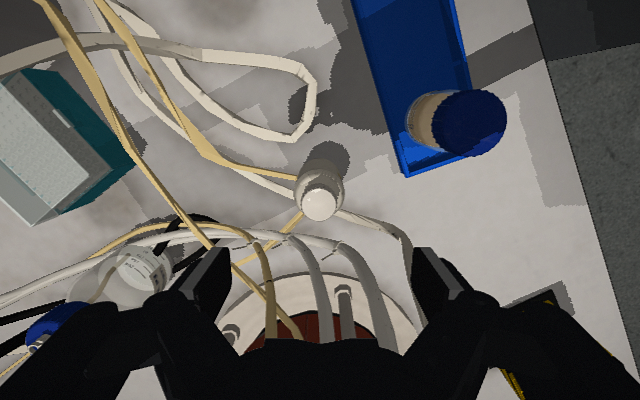

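```bash
python3 - <<'E'
from h import *
d=np.load('w.npz');Wl=[d['W'].reshape(-1,3)]
for n in ['scene','side']:Wl.append(pts(robot.snapshot(n)).reshape(-1,3))
t=np.radians(152);c=np.array([.5752,.0492]);e=np.array([np.cos(t),np.sin(t)]);b=np.array([np.sin(t),-np.cos(t)])
for i,W in enumerate(Wl):
    W=W[np.isfinite(W).all(1)]
    D=W[:,:2]-c;a=D@e;p=D@b
    for nm,k in {'fingers':(abs(a)>.034)&(abs(a)<.062)&(abs(p)<.016),'knuckle':(abs(a)<.08)&(abs(p)<.028)&(np.hypot(a,p-.006)>.03),'body':(abs(a)<.043)&(abs(p)<.043)&(np.hypot(a,p-.006)>.03)}.items():
        z=W[k,2]; z=z[z<.14]; print(i,nm,len(z),np.percentile(z,[50,95,100]).round(3) if len(z) else '')
        q=W[k&(W[:,2]<.14)]; q=q[q[:,2]>.04]; print('   >.04:',q[::max(1,len(q)//6)].round(3).tolist())
E
```

```text
0 fingers 1393 [-0.002  0.013  0.017]
   >.04: []
0 knuckle 4781 [-0.002  0.011  0.023]
   >.04: []
0 body 2940 [-0.002  0.008  0.012]
   >.04: []
1 fingers 106 [-0.001  0.012  0.015]
   >.04: []
1 knuckle 287 [-0.001  0.015  0.02 ]
   >.04: []
1 body 185 [-0.001  0.01   0.012]
   >.04: []
2 fingers 114 [-0.     0.015  0.017]
   >.04: []
2 knuckle 343 [-0.     0.015  0.021]
   >.04: []
2 body 185 [-0.     0.011  0.015]
   >.04: []
```

All three cameras show the descent volume clear above 25 mm. Going down on the yellow bottle.

Emit:
{"fn": "send_rows", "kwargs": {
  "increments": [
    [0.5,0,20,0],
    [0.5,0,55,0],
    [0.5,0,90,0],
    [0.5,0,118,0],
    [0.5,0,130,0]
  ]
}}

```text
t: 31.95
ee_pos: [0.5741, 0.0487, 0.0699]
ee_rot: [-0.515, 0.857, 0.0, -0.001]
ft_force: [-0.4, -0.9, -0.2]
width: 0.0855
```

```bash
python3 go.py .5752 .0492 .042 152
```

```text
t 31.95 pos [0.5741 0.0487 0.0699] psi 152.04 tilt 0.08 q [-0.05  0.26  1.64 -0.    1.24 -2.7 ] w 0.0855 F [-0.4 -0.9 -0.2]
shift mm [-1.  -0.8 27.9] turn 0.0007 q6 after approx (if q1 same)
```

Emit:
{"fn": "send_rows", "kwargs": {
  "increments": [
    [0,0,9,0],
    [0,0,18,0],
    [0,0,25,0],
    [0,0,28,0],
    [0,0,28,0]
  ]
}}

```text
t: 32.58
ee_pos: [0.5751, 0.0488, 0.0428]
ee_rot: [-0.516, 0.857, -0.0, -0.0]
ft_force: [-1.6, 0.3, 0.0]
width: 0.0857
```

Emit:
{"fn": "send_rows", "kwargs": {
  "increments": [
    [0,0,0,0],
    [0,0,0,0],
    [0,0,0,0],
    [0,0,0,0],
    [0,0,0,0]
  ],
  "claw": -1,
  "newtons": 40
}}

```text
t: 33.2
ee_pos: [0.5754, 0.0487, 0.0433]
ee_rot: [-0.515, 0.857, -0.0, 0.0]
ft_force: [0.5, -1.1, 6.3]
width: 0.0461
```

```bash
python3 go.py .5752 .0492 .18 152; python3 wl.py w16.png
```

```text
t 33.2 pos [0.5754 0.0487 0.0433] psi 152.06 tilt 0.05 q [-0.05  0.29  1.67 -0.    1.19 -2.7 ] w 0.0461 F [ 0.5 -1.1  6.3]
shift mm [  -0.4    0.3 -136.7] turn 0.0011 q6 after approx (if q1 same)
```

View pics/w16.png

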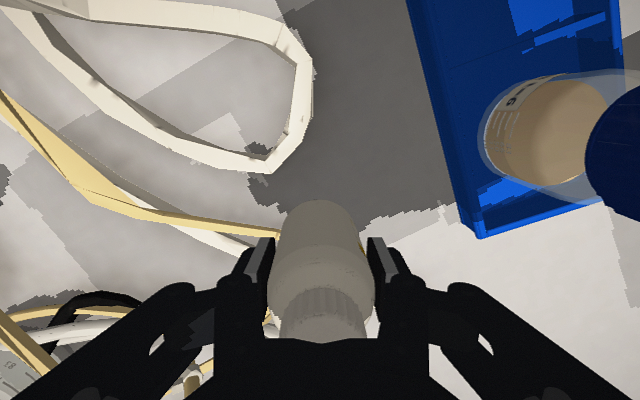

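Yellow is gripped, with the bottle standing straight at (320,270). Lifting, then backing away from the hoses.

Emit:
{"fn": "send_rows", "kwargs": {
  "increments": [
    [0,0,-12,0],
    [0,0,-40,0],
    [0,0,-80,0],
    [0,0,-120,0],
    [0,0,-145,0]
  ]
}}

```text
t: 33.88
ee_pos: [0.5752, 0.0488, 0.1905]
ee_rot: [-0.516, 0.857, -0.001, 0.001]
ft_force: [1.1, 1.0, -2.4]
width: 0.0457
```

```bash
python3 go.py .46 -.02 .19 120
```

```text
t 33.88 pos [0.5752 0.0488 0.1905] psi 152.07 tilt 0.11 q [-0.05  0.17  1.5  -0.    1.47 -2.7 ] w 0.0457 F [ 1.1  1.  -2.4]
shift mm [114.8  69.5   0.3] turn 0.5597 q6 after approx (if q1 same)
```

Emit:
{"fn": "send_rows", "kwargs": {
  "increments": [
    [10,6,0,0],
    [38,23,0,0.1],
    [72,43,0,0.25],
    [102,62,0,0.42],
    [115,69.5,0,0.56]
  ]
}}

```text
t: 34.5
ee_pos: [0.4574, -0.0209, 0.1868]
ee_rot: [-0.256, 0.967, 0.0, -0.001]
ft_force: [1.7, -0.4, -1.3]
width: 0.0461
```

```bash
python3 go.py .4698 -.3106 .19 30
```

```text
t 34.5 pos [ 0.4574 -0.0209  0.1868] psi 119.64 tilt 0.09 q [-0.21 -0.08  1.76 -0.    1.46 -2.3 ] w 0.0461 F [ 1.7 -0.4 -1.3]
shift mm [ 132.5 -257.9   -3.2] turn 1.5645 q6 after approx (if q1 same)
```

Emit:
{"fn": "send_rows", "kwargs": {
  "increments": [
    [10,-20,0,0.1],
    [28,-55,0,0.27],
    [50,-97,0,0.45],
    [72,-140,0,0.62],
    [94,-183,0,0.8]
  ]
}}

```text
t: 35.12
ee_pos: [0.4686, -0.227, 0.1868]
ee_rot: [0.141, 0.99, 0.0, -0.001]
ft_force: [1.1, -0.3, -0.9]
width: 0.0458
```

```bash
python3 go.py .4698 -.3106 .19 30
```

```text
t 35.12 pos [ 0.4686 -0.227   0.1868] psi 73.8 tilt 0.09 q [-0.6   0.06  1.63 -0.    1.46 -1.89] w 0.0458 F [ 1.1 -0.3 -0.9]
shift mm [-24.4 -79.9  -3.3] turn 0.7644 q6 after approx (if q1 same)
```

Emit:
{"fn": "send_rows", "kwargs": {
  "increments": [
    [-8,-27,0,0.17],
    [-15,-52,0,0.34],
    [-21,-70,0,0.51],
    [-24,-79,0,0.67],
    [-24.5,-80,0,0.764]
  ]
}}

```text
t: 35.75
ee_pos: [0.4704, -0.3096, 0.1864]
ee_rot: [0.499, 0.866, 0.0, -0.001]
ft_force: [-0.2, 0.6, -1.2]
width: 0.046
```

```bash
python3 go.py .4698 -.3106 .055 30; python3 wl.py w17.png
```

```text
t 35.75 pos [ 0.4704 -0.3096  0.1864] psi 30.07 tilt 0.13 q [-0.72  0.15  1.53 -0.    1.46 -1.24] w 0.046 F [-0.2  0.6 -1.2]
shift mm [ -0.8  -0.9 131.4] turn 0.0013 q6 after approx (if q1 same)
```

View pics/w17.png

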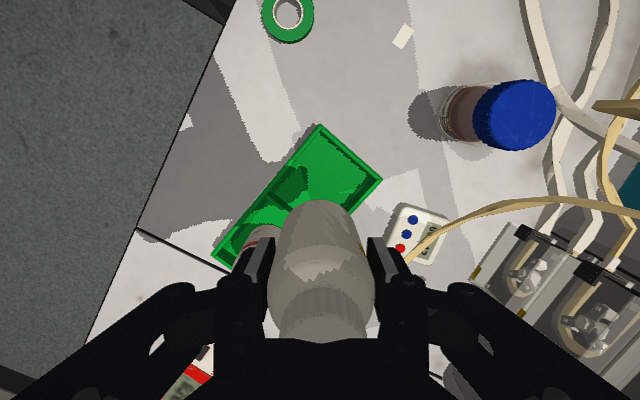

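Emit:
{"fn": "send_rows", "kwargs": {
  "increments": [
    [-0.8,-0.8,20,0],
    [-0.8,-0.8,60,0],
    [-0.8,-0.8,98,0],
    [-0.8,-0.8,122,0],
    [-0.8,-0.8,130,0]
  ]
}}

```text
t: 36.42
ee_pos: [0.47, -0.3096, 0.0559]
ee_rot: [0.497, 0.868, 0.0, -0.002]
ft_force: [-0.4, -0.4, -1.8]
width: 0.0461
```

Emit:
{"fn": "send_rows", "kwargs": {
  "increments": [
    [0,0,2,0],
    [0,0,4,0],
    [0,0,5.5,0],
    [0,0,7,0],
    [0,0,7.5,0]
  ]
}}

```text
t: 37.05
ee_pos: [0.4712, -0.3105, 0.0504]
ee_rot: [0.497, 0.868, -0.0, 0.0]
ft_force: [1.3, 0.1, -1.8]
width: 0.0458
```

Emit:
{"fn": "send_rows", "kwargs": {
  "increments": [
    [0,0,0.7,0],
    [0,0,1.4,0],
    [0,0,2.1,0],
    [0,0,2.8,0],
    [0,0,2.8,0]
  ]
}}

```text
t: 37.67
ee_pos: [0.4712, -0.3105, 0.0475]
ee_rot: [0.497, 0.868, -0.0, -0.0]
ft_force: [0.0, -0.3, -1.7]
width: 0.0462
```

Emit:
{"fn": "send_rows", "kwargs": {
  "increments": [
    [0,0,0.5,0],
    [0,0,1,0],
    [0,0,1.5,0],
    [0,0,1.5,0],
    [0,0,1.5,0]
  ]
}}

```text
t: 38.3
ee_pos: [0.4715, -0.311, 0.0472]
ee_rot: [0.497, 0.868, -0.0, 0.001]
ft_force: [-5.6, 0.7, 13.6]
width: 0.0459
```

Contact at 14 N, so I release.

Emit:
{"fn": "send_rows", "kwargs": {
  "increments": [
    [0,0,0,0],
    [0,0,0,0],
    [0,0,0,0],
    [0,0,0,0],
    [0,0,0,0]
  ],
  "claw": 0.8
}}

```text
t: 38.92
ee_pos: [0.4712, -0.3104, 0.046]
ee_rot: [0.497, 0.868, -0.0, -0.0]
ft_force: [0.2, -0.0, -0.7]
width: 0.0766
```

Emit:
{"fn": "send_rows", "kwargs": {
  "increments": [
    [0,0,-15,0],
    [0,0,-45,0],
    [0,0,-85,0],
    [0,0,-130,0],
    [0,0,-150,0]
  ]
}}

```text
t: 39.55
ee_pos: [0.4716, -0.3108, 0.2]
ee_rot: [0.497, 0.868, -0.0, 0.002]
ft_force: [0.4, -0.2, 0.3]
width: 0.077
```

```bash
python3 go.py .5610 -.1803 .2 30; python3 wl.py w18.png; python3 - <<'E'
from wfit import *
print('yellow cap',rect(R(.43,.51,-.36,-.27,.102,.112)&(S<70)),'red cap',rect(R(.42,.5,-.45,-.37,.102,.112)&(S<70)))
print('dark',rect(R(.51,.62,-.23,-.12,.096,.106)&(H>100)&(H<130)))
E
```

```text
t 39.55 pos [ 0.4716 -0.3108  0.2   ] psi 30.37 tilt 0.24 q [-0.72  0.14  1.51 -0.    1.48 -1.25] w 0.077 F [ 0.4 -0.2  0.3]
shift mm [ 6.740e+01  1.431e+02 -1.000e-01] turn 0.0064 q6 after approx (if q1 same)
yellow cap (array([ 472.8, -317. ]), array([27.8, 29.2]), 29.7, 966, np.float64(0.105)) red cap (array([ 458.7, -404.9]), array([23.4, 29.2]), 22.2, 674, np.float64(0.1051))
dark (array([ 562. , -180.2]), array([48.8, 50. ]), 50.2, 3469, np.float64(0.1009))
```

View pics/w18.png

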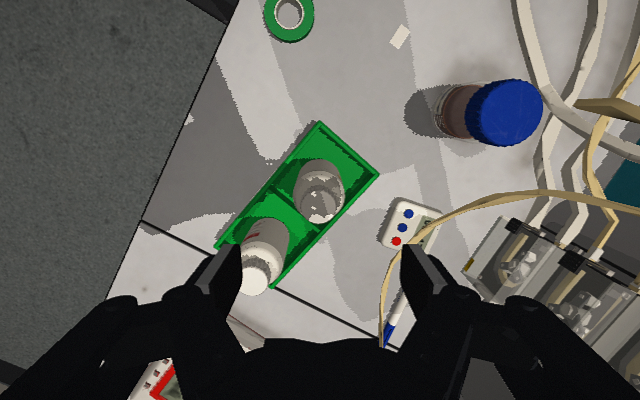

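Yellow and red both stand upright in the green tray (caps at 473,-317 and 457,-406 mm). Now hose clearance around the dark bottle.

```bash
python3 - <<'E'
from h import *
d=np.load('w.npz');Wl=[d['W'].reshape(-1,3)]
for n in ['scene','side']:Wl.append(pts(robot.snapshot(n)).reshape(-1,3))
for i,W in enumerate(Wl):
    W=W[np.isfinite(W).all(1)];c=np.array([.5615,-.18])
    r=np.hypot(*(W[:,:2]-c).T); k=(r<.11)&(W[:,2]>.02)&(W[:,2]<.45)&((r>.034)|(W[:,2]>.115)); P=W[k]
    if i: P=P[(np.hypot(P[:,0]-.4716,P[:,1]+.3108)>.09)]
    P=P[np.argsort(P[:,2])]; print(i,len(P)); print((P[::max(1,len(P)//45)]*1000).astype(int).tolist())
E
```

```text
0 14229
[[658, -170, 20], [663, -177, 24], [646, -134, 30], [656, -137, 44], [668, -188, 55], [591, -276, 63], [658, -149, 71], [656, -166, 78], [659, -177, 86], [605, -228, 92], [607, -226, 102], [616, -211, 126], [624, -209, 144], [567, -169, 154], [639, -204, 161], [568, -167, 170], [572, -169, 176], [508, -274, 251], [515, -275, 255], [514, -269, 258], [518, -274, 260], [516, -274, 261], [519, -279, 262], [523, -276, 263], [523, -280, 264], [520, -266, 264], [521, -266, 265], [524, -264, 266], [516, -269, 268], [520, -266, 270], [524, -264, 272], [516, -273, 274], [514, -270, 275], [515, -273, 277], [521, -282, 278], [514, -272, 279], [516, -274, 280], [522, -265, 281], [518, -278, 282], [513, -271, 284], [514, -271, 285], [515, -269, 286], [521, -266, 287], [515, -272, 288], [514, -270, 289], [512, -270, 291]]
1 481
[[660, -178, 20], [661, -177, 22], [645, -138, 24], [644, -135, 26], [648, -138, 29], [647, -131, 33], [655, -130, 36], [657, -142, 40], [663, -143, 45], [660, -137, 49], [660, -144, 54], [668, -186, 57], [670, -194, 60], [653, -133, 63], [653, -140, 66], [653, -147,
[... 737 characters left out ...]
-138, 50], [668, -189, 55], [669, -193, 58], [665, -185, 62], [669, -190, 65], [593, -268, 68], [594, -264, 74], [600, -248, 78], [603, -240, 84], [600, -241, 87], [659, -190, 92], [605, -233, 95], [603, -227, 99], [610, -225, 106], [608, -216, 114], [615, -216, 123], [662, -153, 128], [617, -211, 133], [622, -210, 138], [623, -209, 145], [569, -171, 152], [635, -203, 158], [637, -203, 163], [638, -203, 168], [571, -170, 171], [640, -202, 175], [644, -203, 179], [578, -171, 182], [661, -197, 185], [646, -200, 187], [619, -182, 190], [581, -174, 192], [588, -176, 193], [616, -185, 194], [631, -192, 196], [653, -195, 197], [616, -187, 199], [594, -176, 201], [658, -200, 202], [667, -200, 208]]
```

A hose seems to hang directly over the dark bottle at about z = 0.15–0.2 near (0.57,-0.17). I need a close look before going in.

```bash
python3 - <<'E'
from h import *
ims=[]
for n,(x0,y0,x1,y1) in {'scene':(355,150,455,250),'side':(315,180,415,280)}.items():
    s=robot.snapshot(n); ims.append(cv2.resize(s['img'][y0:y1,x0:x1],None,fx=4,fy=4,interpolation=cv2.INTER_CUBIC)[:,:,::-1])
    W=pts(s); P=W[y0:y1,x0:x1].reshape(-1,3); vv,uu=np.mgrid[y0:y1,x0:x1]
    k=(np.hypot(P[:,0]-.575,P[:,1]+.175)<.035)&(P[:,2]>.108)&(P[:,2]<.3)
    q=np.c_[uu.reshape(-1)[k],vv.reshape(-1)[k],(P[k]*1000).round()].astype(int); print(n,len(q)); print(q[np.argsort(q[:,4])][:40].tolist())
cv2.imwrite('pics/c19.png',cv2.hconcat(ims))
s=cv2.imread('pics/w18.png')[40:240,400:640]; cv2.imwrite('pics/w18z.png',cv2.resize(s,None,fx=3,fy=3,interpolation=cv2.INTER_CUBIC))
E
```

```text
scene 1
[[396, 165, 577, -171, 185]]
side 50
[[347, 192, 566, -166, 147], [347, 191, 566, -165, 149], [348, 192, 568, -169, 149], [348, 191, 568, -170, 152], [349, 191, 570, -172, 153], [348, 190, 567, -171, 156], [349, 190, 570, -172, 156], [348, 189, 568, -170, 157], [350, 189, 572, -169, 157], [349, 189, 570, -171, 158], [350, 188, 572, -169, 160], [348, 188, 568, -169, 160], [349, 188, 570, -170, 161], [350, 187, 572, -169, 162], [348, 187, 567, -170, 163], [351, 187, 574, -171, 164], [349, 187, 569, -173, 165], [348, 186, 567, -172, 167], [350, 186, 572, -171, 167], [349, 186, 569, -171, 167], [351, 185, 574, -170, 168], [348, 185, 567, -168, 168], [351, 186, 574, -174, 168], [350, 185, 572, -171, 169], [349, 185, 569, -173, 170], [349, 184, 569, -170, 171], [348, 184, 567, -169, 171], [352, 184, 576, -171, 172], [351, 184, 574, -172, 172], [350, 184, 572, -171, 172], [350, 183, 572, -168, 173], [348, 182, 567, -165, 174], [350, 182, 572, -168, 175], [348, 183, 567, -172, 175], [351, 183, 574, -172, 175], [352, 183, 576, -172, 175], [349, 183, 569, -171, 175], [349, 182, 569, -169, 176], [351, 182, 574, -169, 176], [349, 181, 570, -165, 177]]
```

View pics/c19.png

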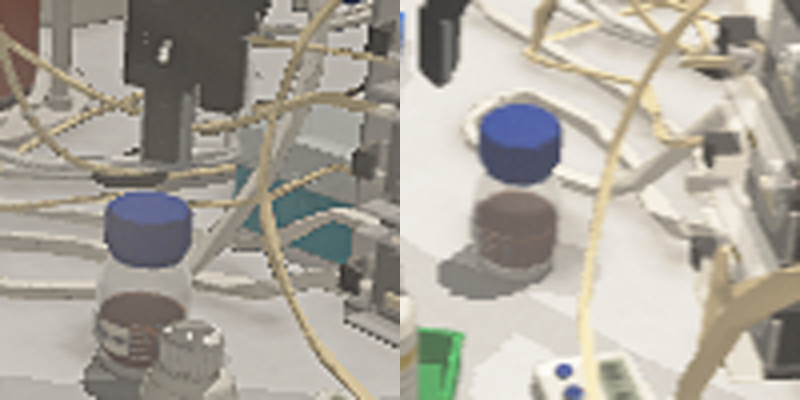

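View pics/w18z.png

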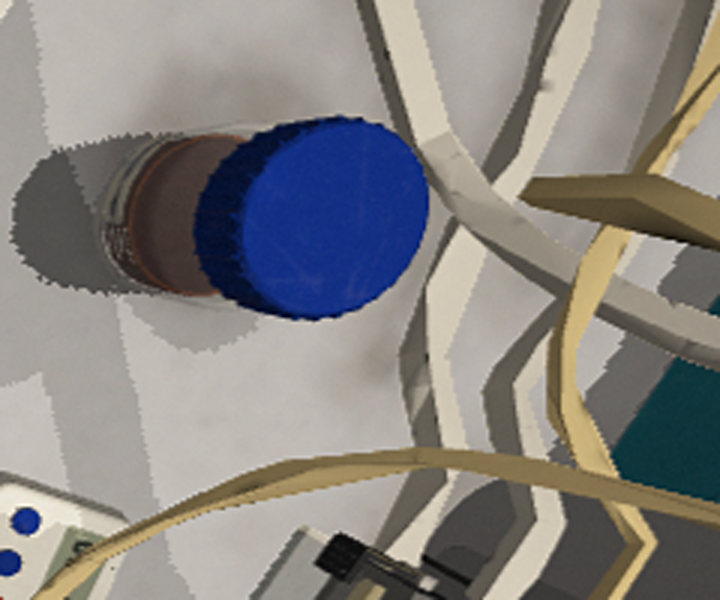

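The tan hose's kinked tip hangs at (567,-169) mm, z≥147, right over the dark cap, so the gripper body can't come straight down there. I could use the slide box, held by one end, as a long low pusher to slide the bottle out towards -y. First I'll check the timer position and the free space there.

```bash
python3 - <<'E'
from h import *
d=np.load('w.npz');Wl=[d['W'].reshape(-1,3)]
for n in ['scene','side']:Wl.append(pts(robot.snapshot(n)).reshape(-1,3))
W=np.vstack(Wl);W=W[np.isfinite(W).all(1)]
W=W[np.hypot(W[:,0]-.4716,W[:,1]+.3108)>.085]
P=Wl[0];P=P[np.isfinite(P).all(1)]
k=(P[:,0]>.5)&(P[:,0]<.65)&(P[:,1]<-.24)&(P[:,1]>-.4)&(P[:,2]>.008)&(P[:,2]<.016); r=cv2.minAreaRect((P[k,:2]*1000).astype(np.float32)); print('timer',r,k.sum())
# grid of max z, 1 cm, x .48-.68, y -.30..0
g={}
k=(W[:,0]>.48)&(W[:,0]<.68)&(W[:,1]>-.32)&(W[:,1]<.02)&(W[:,2]<.3)
for p in W[k]:
    key=(int((p[0]-.48)/.01),int((p[1]+.32)/.01)); g[key]=max(g.get(key,-9),p[2])
print('      '+' '.join('%3d'%(-32+j) for j in range(33,-1,-1)))
for i in range(19,-1,-1): print('%.3f'%(.485+.01*i),' '.join('%3d'%(g[(i,j)]*1000) if (i,j) in g else '  .' for j in range(33,-1,-1)))
E
```

```text
timer ((582.44873046875, -332.17535400390625), (114.98402404785156, 150.96533203125), 81.00809478759766) 2030
        1   0  -1  -2  -3  -4  -5  -6  -7  -8  -9 -10 -11 -12 -13 -14 -15 -16 -17 -18 -19 -20 -21 -22 -23 -24 -25 -26 -27 -28 -29 -30 -31 -32
0.675   0   .   .   .  -3  13  15  15  16  11   0   0 106 113 114 121  81  76 140 146 148 211 222 222  -2   0 236 236 236 236 236 237 236 236
0.665  -1   .  -1  27  31  33  36  40  42  46  47  50  54  58 113 120 129 135 138  88  97 209 213   1   0   0 235 236 236 235 235 236 236 236
0.655   7  10  25  29  27  28  33  34  37  41  10  51  55  57  63  68  72  76  81  88  92 204 203   0   0   0 230 235  78   0   0   0   1   0
0.645   8  22  26   1   0   0   0   8   9  10  13  13  13  12  34  66  68  76   0   1 192 193 188   2   0   0   1   0   1   0   0   0   0   0
0.635  19  22   1   0   0   7   9   9   8   8   6   0   0  19  27  25   0   0   0   0 195 195 175   1   0   0   0   0   0   0   0   0   0   0
0.625  19  18   1   0   8   9  11  10   0   0   0   0   7  13  18   0   0   0   1   0 199 196 159 151   1   0   1   0   0   0  12  12  14 
[... 1291 characters left out ...]
   0   1   0   0   0   0   1   1   1   0   0   0   1   0   1   0   0   0   0   0   1   0   0   0   0   0   .   .   .   .   .   .   .
0.515   0   1   1   1   0   0   0   1   0   1   1   0   0   1   0   1   1   1   0   0   1   2   1   0   0   0  -3   .   .   .   .   .   .   .
0.505   1   1   0   1   1   0   0   1   0   2   0   0   0   0   0   0   0   0   1   1   1   0   0   0   0   0   .   .   .   .   .   .   .   .
0.495   0   0   0   0   1   0   1   0   0   0   0   1   0   1   0   1   0   0   0   0   0   0   0   1   1  -1   .   .   .   .   .   .   .   .
0.485  25  25  23  24  23   0   1   0   1   0   2   0   0   0   1   3   1   1   0   0   1   0   0   0   0   .   .   .   .   .   .   .   .   .
```

Timer starts at y≤-0.285 and the push lane at y<-0.05 is free apart from low tubes of 13 mm or less. I fetch the slide box by its robot-side end.

```bash
python3 go.py .40 .02 .22 80; python3 go.py .4018 .3611 .2 92.1
```

```text
t 39.9 pos [ 0.4709 -0.3102  0.195 ] psi 30.37 tilt 0.09 q [-0.72  0.14  1.52 -0.    1.48 -1.25] w 0.0766 F [1.  0.1 0.3]
shift mm [320.8 105.8 -24.6] turn -0.8663 q6 after approx (if q1 same)
t 39.9 pos [ 0.4709 -0.3102  0.195 ] psi 30.37 tilt 0.09 q [-0.72  0.14  1.52 -0.    1.48 -1.25] w 0.0766 F [1.  0.1 0.3]
shift mm [614.1 279.8  -4.2] turn -1.0775 q6 after approx (if q1 same)
```

Emit:
{"fn": "send_rows", "kwargs": {
  "increments": [
    [25,11,-5,-0.1],
    [75,34,-12,-0.25],
    [130,59,-18,-0.42],
    [185,84,-20,-0.6],
    [238,108,-20,-0.77]
  ],
  "claw": 1
}}

```text
t: 40.52
ee_pos: [0.4433, -0.0487, 0.2156]
ee_rot: [0.132, 0.991, 0.0, -0.0]
ft_force: [1.3, 0.3, 0.2]
width: 0.0855
```

```bash
python3 go.py .4018 .3611 .2 92.1
```

```text
t 40.52 pos [ 0.4433 -0.0487  0.2156] psi 74.79 tilt 0.03 q [-0.28 -0.12  1.74  0.    1.52 -1.59] w 0.0855 F [1.3 0.3 0.2]
shift mm [147.6 384.6  15.7] turn -0.3021 q6 after approx (if q1 same)
```

Emit:
{"fn": "send_rows", "kwargs": {
  "increments": [
    [20,52,2,-0.04],
    [41,106,4,-0.1],
    [62,160,6,-0.15],
    [83,214,9,-0.2],
    [104,268,12,-0.25]
  ]
}}

```text
t: 41.15
ee_pos: [0.4148, 0.2374, 0.2033]
ee_rot: [0.01, 1.0, -0.0, -0.0]
ft_force: [1.6, -0.8, -0.3]
width: 0.0855
```

```bash
python3 go.py .4018 .3611 .2 92.1
```

```text
t 41.15 pos [0.4148 0.2374 0.2033] psi 88.91 tilt 0.05 q [ 0.36 -0.04  1.7  -0.    1.49 -1.19] w 0.0855 F [ 1.6 -0.8 -0.3]
shift mm [ 15.3 123.5   3.3] turn -0.0557 q6 after approx (if q1 same)
```

Emit:
{"fn": "send_rows", "kwargs": {
  "increments": [
    [6,48,1,-0.02],
    [11,92,2,-0.04],
    [15,117,3,-0.055],
    [15,122,3,-0.055],
    [15,122,3,-0.055]
  ]
}}

```text
t: 41.78
ee_pos: [0.403, 0.3574, 0.2004]
ee_rot: [-0.017, 1.0, -0.0, -0.0]
ft_force: [0.2, -0.4, -0.4]
width: 0.0853
```

```bash
python3 go.py .4018 .3611 .073 92.1;python3 wl.py w20.png; python3 - <<'E'
from wfit import *
print('top box',rect(R(.37,.52,.29,.43,.098,.1095)))
E
```

```text
t 41.77 pos [0.403  0.3574 0.2004] psi 91.96 tilt 0.06 q [ 0.58  0.09  1.57 -0.    1.49 -1.02] w 0.0853 F [ 0.2 -0.4 -0.4]
shift mm [  1.    3.8 127.4] turn -0.0025 q6 after approx (if q1 same)
top box (array([442.3, 363.2]), array([96.4, 58. ]), 1.4, 6867, np.float64(0.1041))
```

Emit:
{"fn": "send_rows", "kwargs": {
  "increments": [
    [1,4.5,20,0.008],
    [1,4.5,55,0.008],
    [1,4.5,90,0.008],
    [1,4.5,118,0.008],
    [1,4.5,126,0.008]
  ]
}}

```text
t: 42.45
ee_pos: [0.4016, 0.361, 0.0737]
ee_rot: [-0.012, 1.0, -0.001, -0.001]
ft_force: [0.2, 0.3, 0.1]
width: 0.0859
```

Emit:
{"fn": "send_rows", "kwargs": {
  "increments": [
    [0,0,1,0],
    [0,0,1,0],
    [0,0,1,0],
    [0,0,1,0],
    [0,0,1,0]
  ],
  "claw": -1,
  "newtons": 90
}}

```text
t: 43.08
ee_pos: [0.4026, 0.3625, 0.0756]
ee_rot: [-0.013, 1.0, 0.0, 0.001]
ft_force: [-0.7, -1.6, 6.7]
width: 0.0565
```

```bash
python3 go.py .4018 .3611 .073 92.1
```

```text
t 43.08 pos [0.4026 0.3625 0.0756] psi 91.5 tilt 0.13 q [ 0.59  0.18  1.72 -0.    1.23 -1.01] w 0.0565 F [-0.7 -1.6  6.7]
shift mm [ 0.9 -1.4  2.6] turn -0.0105 q6 after approx (if q1 same)
```

Emit:
{"fn": "send_rows", "kwargs": {
  "increments": [
    [0,0,-3,0],
    [0,0,-8,0],
    [0,0,-18,0],
    [0,0,-40,0],
    [0,0,-60,0]
  ]
}}

```text
t: 43.7
ee_pos: [0.402, 0.3623, 0.1353]
ee_rot: [-0.013, 1.0, 0.0, 0.0]
ft_force: [-0.0, 0.9, -1.3]
width: 0.0567
```

```bash
python3 go.py .40 .1 .2 60; python3 wl.py w21.png; python3 - <<'E'
from h import *
ims=[]
for n,(x0,y0,x1,y1) in {'scene':(210,110,310,210),'side':(250,80,350,180)}.items():
    s=robot.snapshot(n); ims.append(cv2.resize(s['img'][y0:y1,x0:x1],None,fx=4,fy=4,interpolation=cv2.INTER_CUBIC)[:,:,::-1])
cv2.imwrite('pics/c21.png',cv2.hconcat(ims))
from wfit import *
P=W[R(.37,.46,.33,.395,.155,.178)]
A=np.c_[P[:,:2]-P[:,:2].mean(0),np.ones(len(P))]; print('tilt',len(P),np.linalg.lstsq(A,P[:,2],rcond=None)[0].round(4))
E
```

```text
t 43.7 pos [0.402  0.3623 0.1353] psi 91.51 tilt 0.02 q [ 0.59  0.13  1.66 -0.    1.35 -1.01] w 0.0567 F [-0.   0.9 -1.3]
shift mm [   8.9 -262.2  -64.7] turn 0.5499 q6 after approx (if q1 same)
tilt 12619 [ 0.0027 -0.0003  0.1645]
```

View pics/c21.png

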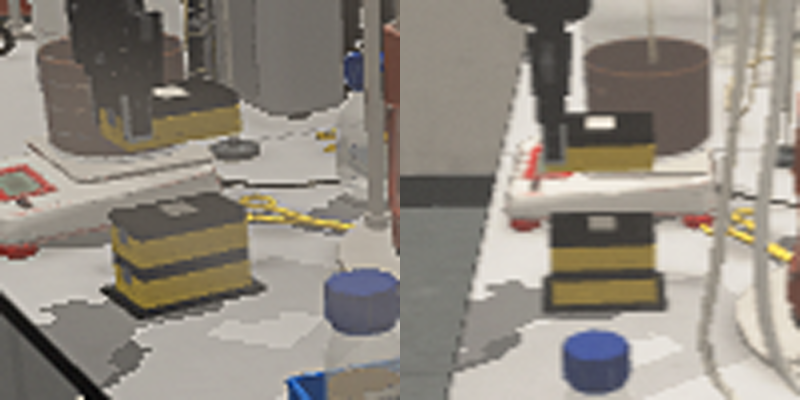

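Box is held level by its near end. Carrying it to the push lane while turning.

Emit:
{"fn": "send_rows", "kwargs": {
  "increments": [
    [0,-15,-25,0],
    [0,-55,-50,0.08],
    [0,-105,-64,0.22],
    [-5,-160,-65,0.38],
    [-10,-212,-65,0.55]
  ]
}}

```text
t: 44.48
ee_pos: [0.4171, 0.149, 0.1984]
ee_rot: [0.261, 0.965, -0.0, -0.0]
ft_force: [1.7, -0.3, -1.7]
width: 0.0562
```

```bash
python3 go.py .50 -.02 .2 0
```

```text
t 44.48 pos [0.4171 0.149  0.1984] psi 59.7 tilt 0.03 q [ 0.17 -0.12  1.77 -0.    1.48 -0.87] w 0.0562 F [ 1.7 -0.3 -1.7]
shift mm [-156.8 -104.1   -1.6] turn 1.042 q6 after approx (if q1 same)
```

Emit:
{"fn": "send_rows", "kwargs": {
  "increments": [
    [-10,-30,0,0.17],
    [-30,-65,0,0.35],
    [-65,-90,0,0.53],
    [-105,-100,0,0.71],
    [-140,-104,0,0.88]
  ]
}}

```text
t: 45.1
ee_pos: [0.4872, -0.0109, 0.1982]
ee_rot: [0.648, 0.761, -0.0, -0.0]
ft_force: [0.5, 0.5, -1.6]
width: 0.056
```

```bash
python3 go.py .5615 -.03 .2 0
```

```text
t 45.1 pos [ 0.4872 -0.0109  0.1982] psi 9.17 tilt 0.04 q [-0.18 -0.02  1.68 -0.    1.48 -0.34] w 0.056 F [ 0.5  0.5 -1.6]
shift mm [-30.7  70.3  -1.8] turn 0.1601 q6 after approx (if q1 same)
```

Emit:
{"fn": "send_rows", "kwargs": {
  "increments": [
    [-6,15,0,0.05],
    [-15,37,0,0.1],
    [-25,57,0,0.15],
    [-30,69,0,0.16],
    [-31,70,0,0.16]
  ]
}}

```text
t: 45.72
ee_pos: [0.5609, -0.0284, 0.1982]
ee_rot: [0.704, 0.71, -0.0, -0.001]
ft_force: [-0.2, 0.4, -1.5]
width: 0.0564
```

Emit:
{"fn": "send_rows", "kwargs": {
  "increments": [
    [0,0,25,0],
    [0,0,70,0],
    [0,0,115,0],
    [0,0,145,0],
    [0,0,155,0]
  ]
}}

```text
t: 46.35
ee_pos: [0.5595, -0.028, 0.0426]
ee_rot: [0.704, 0.71, -0.001, -0.001]
ft_force: [-0.1, 0.2, -2.3]
width: 0.0567
```

```bash
python3 go.py .5615 -.03 .026 0; python3 wl.py w22.png; python3 - <<'E'
from h import *
ims=[]
for n,(x0,y0,x1,y1) in {'scene':(315,145,415,245),'side':(295,170,395,270)}.items():
    s=robot.snapshot(n); ims.append(cv2.resize(s['img'][y0:y1,x0:x1],None,fx=4,fy=4,interpolation=cv2.INTER_CUBIC)[:,:,::-1])
cv2.imwrite('pics/c22.png',cv2.hconcat(ims))
E
```

```text
t 46.35 pos [ 0.5595 -0.028   0.0426] psi 0.45 tilt 0.15 q [-0.19  0.26  1.71 -0.    1.18 -0.2 ] w 0.0567 F [-0.1  0.2 -2.3]
shift mm [-2.   2.  16.6] turn 0.0078 q6 after approx (if q1 same)
```

View pics/c22.png

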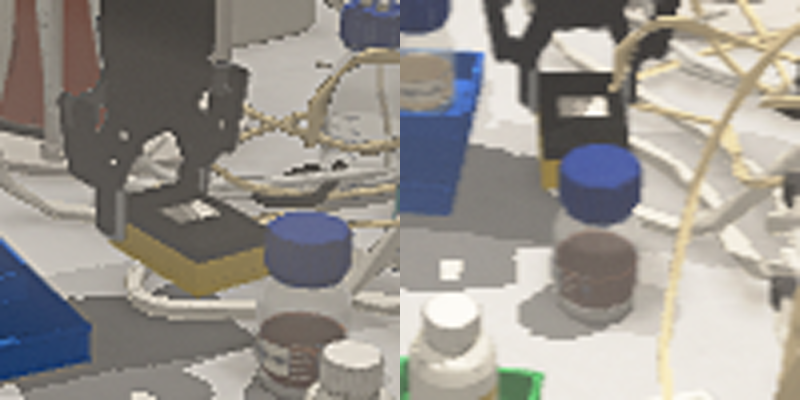

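View pics/w22.png

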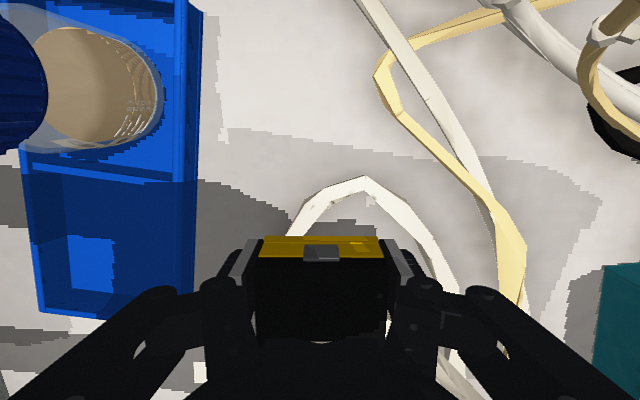

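Emit:
{"fn": "send_rows", "kwargs": {
  "increments": [
    [0,1,8,0.004],
    [0,2,15,0.008],
    [-5,2,18,0.008],
    [-15,2,18,0.008],
    [-26,2,18,0.008]
  ]
}}

```text
t: 47.12
ee_pos: [0.5631, -0.0553, 0.0262]
ee_rot: [0.707, 0.707, -0.0, 0.0]
ft_force: [-0.4, 0.3, -0.5]
width: 0.0566
```

Emit:
{"fn": "send_rows", "kwargs": {
  "increments": [
    [-4,0,0,0],
    [-9,0,0,0],
    [-15,0,0,0],
    [-21,0,0,0],
    [-27,0,0,0]
  ]
}}

```text
t: 47.75
ee_pos: [0.563, -0.0817, 0.0261]
ee_rot: [0.707, 0.707, -0.0, 0.0]
ft_force: [0.2, 1.4, -0.4]
width: 0.0569
```

```bash
python3 go.py .5615 -.119 .0246 0; python3 - <<'E'
from h import *
ims=[]
for n,(x0,y0,x1,y1) in {'scene':(325,155,425,255),'side':(295,180,395,280)}.items():
    s=robot.snapshot(n); ims.append(cv2.resize(s['img'][y0:y1,x0:x1],None,fx=4,fy=4,interpolation=cv2.INTER_CUBIC)[:,:,::-1])
    W=pts(s); H=cv2.cvtColor(s['img'],cv2.COLOR_RGB2HSV); m=(W[...,0]>.5)&(W[...,0]<.62)&(W[...,1]>-.3)&(W[...,1]<-.12)&(W[...,2]>.099)&(W[...,2]<.107)&(H[...,0]>100)&(H[...,0]<130)&(H[...,1]>90)
    P=W[m]; print(n,len(P),((P.max(0)+P.min(0))/2).round(4))
cv2.imwrite('pics/c23.png',cv2.hconcat(ims))
E
```

```text
t 47.75 pos [ 0.563  -0.0817  0.0261] psi -0.05 tilt 0.0 q [-0.28  0.29  1.7  -0.    1.15 -0.28] w 0.0569 F [ 0.2  1.4 -0.4]
shift mm [-37.3  -1.5   1.5] turn -0.0009 q6 after approx (if q1 same)
scene 49 [ 0.5621 -0.2001  0.1018]
side 185 [ 0.5589 -0.1983  0.1027]
```

View pics/c23.png

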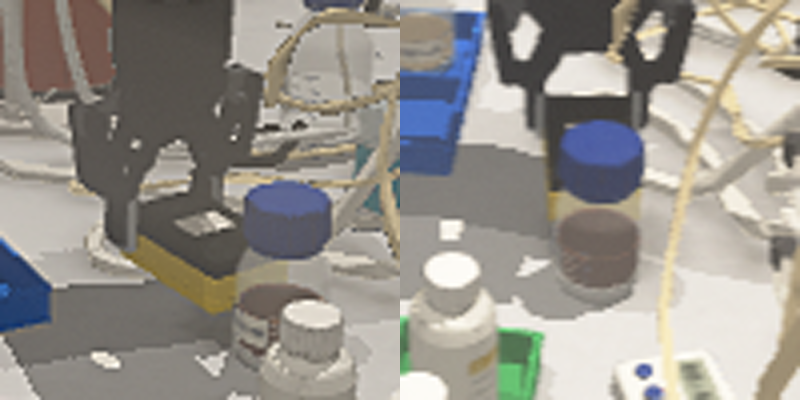

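Push works: the bottle slid upright to y≈-0.199. Continuing in small steps.

Emit:
{"fn": "send_rows", "kwargs": {
  "increments": [
    [-4,-0.5,0,0],
    [-9,-1,0,0],
    [-14,-1,0,0],
    [-19,-1,0,0],
    [-23,-1,0,0]
  ]
}}

```text
t: 48.48
ee_pos: [0.562, -0.1048, 0.026]
ee_rot: [0.708, 0.707, -0.0, 0.0]
ft_force: [0.1, 1.6, -1.8]
width: 0.0563
```

Emit:
{"fn": "send_rows", "kwargs": {
  "increments": [
    [-3,0,0,0],
    [-6,0,0,0],
    [-9,0,0,0],
    [-11,0,0,0],
    [-11,0,0,0]
  ]
}}

```text
t: 49.1
ee_pos: [0.562, -0.1156, 0.026]
ee_rot: [0.708, 0.707, -0.0, 0.0]
ft_force: [-0.6, 0.1, -1.0]
width: 0.0564
```

```bash
cat > dk.py <<'E'
from h import *
for n in ['scene','side']:
    s=robot.snapshot(n)
    W=pts(s); H=cv2.cvtColor(s['img'],cv2.COLOR_RGB2HSV); m=(W[...,0]>.48)&(W[...,0]<.64)&(W[...,1]>-.32)&(W[...,1]<-.12)&(W[...,2]>.099)&(W[...,2]<.107)&(H[...,0]>100)&(H[...,0]<130)&(H[...,1]>90)
    P=W[m]; print(n,len(P),((P.max(0)+P.min(0))/2).round(4))
E
python3 dk.py; python3 go.py .5615 -.02 .0246 0
```

```text
scene 135 [ 0.5597 -0.2336  0.1022]
side 201 [ 0.5574 -0.2317  0.1023]
t 49.2 pos [ 0.562  -0.1154  0.026 ] psi -0.06 tilt 0.01 q [-0.34  0.3   1.69 -0.    1.15 -0.34] w 0.0566 F [ 0.4 -0.4 -1.4]
shift mm [95.4 -0.6  1.4] turn -0.001 q6 after approx (if q1 same)
```

Bottle now stands at about (559,-232) mm. Retreating and taking the box back.

Emit:
{"fn": "send_rows", "kwargs": {
  "increments": [
    [8,0,0,0],
    [28,0,0,0],
    [56,0,0,0],
    [80,0,0,0],
    [90,0,0,0]
  ]
}}

```text
t: 49.82
ee_pos: [0.5619, -0.0233, 0.0261]
ee_rot: [0.707, 0.707, 0.0, -0.0]
ft_force: [-0.5, -0.4, -1.2]
width: 0.0562
```

Emit:
{"fn": "send_rows", "kwargs": {
  "increments": [
    [0,0,-25,0],
    [0,0,-75,0],
    [0,-15,-130,0],
    [10,-45,-168,-0.05],
    [18,-75,-174,-0.15]
  ]
}}

```text
t: 50.45
ee_pos: [0.4871, -0.007, 0.2027]
ee_rot: [0.652, 0.759, 0.001, 0.002]
ft_force: [-0.2, -0.6, -1.4]
width: 0.0565
```

```bash
python3 dk.py;python3 go.py .417 .149 .2 60
```

```text
scene 35 [ 0.5652 -0.2328  0.1019]
side 189 [ 0.5584 -0.2308  0.1025]
t 50.55 pos [ 0.4855 -0.0065  0.2016] psi 8.74 tilt 0.13 q [-0.17 -0.03  1.68 -0.    1.48 -0.32] w 0.0563 F [ 0.9 -0.6 -2.3]
shift mm [164.1 -44.1   1.3] turn -0.8947 q6 after approx (if q1 same)
```

Emit:
{"fn": "send_rows", "kwargs": {
  "increments": [
    [14,-28,0,-0.12],
    [53,-47,0,-0.3],
    [98,-53,0,-0.48],
    [139,-48,0,-0.66],
    [164,-44,1,-0.84]
  ]
}}

```text
t: 51.18
ee_pos: [0.419, 0.1501, 0.199]
ee_rot: [0.284, 0.959, 0.0, 0.0]
ft_force: [-0.4, 0.8, -0.9]
width: 0.0568
```

```bash
python3 go.py .4026 .3625 .135 91.8
```

```text
t 51.17 pos [0.419  0.1501 0.199 ] psi 57.02 tilt 0.01 q [ 0.17 -0.11  1.77  0.    1.48 -0.82] w 0.0568 F [-0.4  0.8 -0.9]
shift mm [129.4 169.2  64. ] turn -0.6069 q6 after approx (if q1 same)
```

Emit:
{"fn": "send_rows", "kwargs": {
  "increments": [
    [18,24,2,-0.1],
    [50,65,6,-0.25],
    [85,111,15,-0.4],
    [115,150,30,-0.53],
    [129,168,45,-0.6]
  ]
}}

```text
t: 51.8
ee_pos: [0.4032, 0.362, 0.1529]
ee_rot: [-0.011, 1.0, -0.0, -0.0]
ft_force: [-0.1, 0.0, -1.2]
width: 0.0563
```

Emit:
{"fn": "send_rows", "kwargs": {
  "increments": [
    [0,0,5,0],
    [0,0,12,0],
    [0,0,17,0],
    [0,0,19,0],
    [0,0,19,0]
  ]
}}

```text
t: 52.42
ee_pos: [0.4039, 0.3593, 0.1352]
ee_rot: [-0.009, 1.0, 0.0, 0.0]
ft_force: [-1.4, -0.3, -2.1]
width: 0.0563
```

```bash
python3 go.py .4026 .3625 .09 91.8; python3 wl.py w24.png; cat > al.py <<'E'
from wfit import *
import sys
dz=float(sys.argv[1]) # held base height
for nm,(z0,z1) in {'held':(dz+.006,dz+.024),'upper':(.038,.062),'lower':(.002,.028)}.items():
    m=R(.36,.42,.3,.42,z0,z1)&(H>15)&(H<33)&(S>120); P=W[m]
    if len(P)>5: print('yellow',nm,len(P),'x',np.median(P[:,0]).round(4),'y',np.percentile(P[:,1],[2,98]).round(4),'slope',np.polyfit(P[:,1],P[:,0],1).round(4))
P=W[R(.37,.46,.33,.395,dz+.026,dz+.037)]
A=np.c_[P[:,:2]-P[:,:2].mean(0),np.ones(len(P))]; print('tilt',len(P),np.linalg.lstsq(A,P[:,2],rcond=None)[0].round(4))
E
python3 al.py .131
```

```text
t 52.42 pos [0.4039 0.3593 0.1352] psi 91.0 tilt 0.01 q [ 0.58  0.13  1.66 -0.    1.35 -1.  ] w 0.0563 F [-1.4 -0.3 -2.1]
shift mm [ 1.3  3.2 45.2] turn -0.0139 q6 after approx (if q1 same)
yellow held 1509 x 0.3962 y [0.3325 0.3876] slope [-0.0094  0.3996]
yellow upper 480 x 0.3941 y [0.3336 0.3892] slope [-0.0369  0.4075]
yellow lower 356 x 0.3941 y [0.3334 0.3898] slope [-0.0228  0.4025]
tilt 10549 [ 0.0432 -0.0002  0.1634]
```

View pics/w24.png

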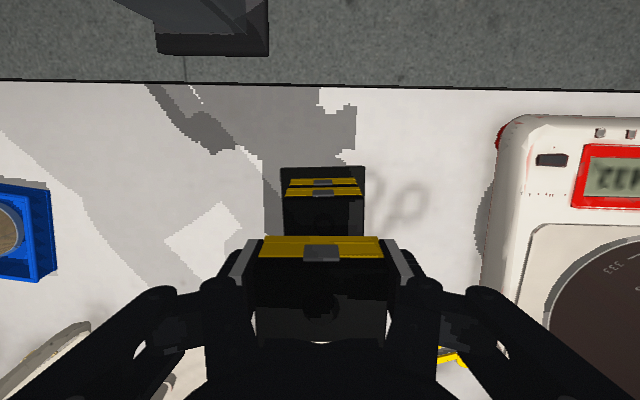

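The held box picked up a slight 2.5° pitch from the push and sits 2 mm off in x. I correct the position and lower it.

Emit:
{"fn": "send_rows", "kwargs": {
  "increments": [
    [1,0.8,10,-0.01],
    [1.8,1.5,24,-0.019],
    [1.8,1.5,36,-0.019],
    [1.8,1.5,43,-0.019],
    [1.8,1.5,45,-0.019]
  ]
}}

```text
t: 53.1
ee_pos: [0.4018, 0.361, 0.0894]
ee_rot: [-0.019, 1.0, -0.0, -0.0]
ft_force: [-0.5, -0.3, -0.9]
width: 0.0565
```

Emit:
{"fn": "send_rows", "kwargs": {
  "increments": [
    [0,0,0,0],
    [0,0,0,0],
    [0,0,0,0],
    [0,0,0,0],
    [0,0,0,0]
  ]
}}

```text
t: 53.72
ee_pos: [0.402, 0.3611, 0.09]
ee_rot: [-0.019, 1.0, -0.0, 0.0]
ft_force: [-0.1, 0.9, -0.5]
width: 0.0565
```

```bash
python3 go.py .402 .3625 .0755 92.1; python3 wl.py w25.png;python3 al.py .086
```

```text
t 53.73 pos [0.402  0.3611 0.09  ] psi 92.13 tilt 0.0 q [ 0.59  0.17  1.71 -0.    1.26 -1.02] w 0.0565 F [-0.1  0.9 -0.5]
shift mm [-0.1  1.4 14.5] turn 0.0006 q6 after approx (if q1 same)
yellow held 1504 x 0.3942 y [0.3341 0.3892] slope [-0.0298  0.405 ]
yellow upper 874 x 0.3943 y [0.3336 0.3892] slope [-0.0386  0.4082]
yellow lower 607 x 0.3943 y [0.3332 0.3897] slope [-0.0226  0.4027]
tilt 10582 [0.0405 0.0011 0.1183]
```

Emit:
{"fn": "send_rows", "kwargs": {
  "increments": [
    [0,0,3,0],
    [0,0,6,0],
    [0,0,8.5,0],
    [0,0,11,0],
    [0,0,12,0]
  ]
}}

```text
t: 54.4
ee_pos: [0.4019, 0.361, 0.0778]
ee_rot: [-0.019, 1.0, -0.0, -0.0]
ft_force: [0.1, -0.3, -1.5]
width: 0.0565
```

Emit:
{"fn": "send_rows", "kwargs": {
  "increments": [
    [0,0,0.5,0],
    [0,0,1,0],
    [0,0,1.5,0],
    [0,0,2,0],
    [0,0,2,0]
  ]
}}

```text
t: 55.02
ee_pos: [0.4019, 0.361, 0.0759]
ee_rot: [-0.019, 1.0, -0.0, -0.0]
ft_force: [-0.6, -0.2, -0.2]
width: 0.0568
```

Emit:
{"fn": "send_rows", "kwargs": {
  "increments": [
    [0,0,0.5,0],
    [0,0,1,0],
    [0,0,1.5,0],
    [0,0,2,0],
    [0,0,2,0]
  ]
}}

```text
t: 55.65
ee_pos: [0.402, 0.3611, 0.0755]
ee_rot: [-0.019, 1.0, 0.0, 0.0]
ft_force: [-9.7, -6.5, 23.1]
width: 0.0569
```

Contact. I release and check the seat.

Emit:
{"fn": "send_rows", "kwargs": {
  "increments": [
    [0,0,0,0],
    [0,0,0,0],
    [0,0,0,0],
    [0,0,0,0],
    [0,0,0,0]
  ],
  "claw": 1,
  "newtons": 45
}}

```text
t: 56.28
ee_pos: [0.4019, 0.361, 0.0739]
ee_rot: [-0.019, 1.0, -0.0, -0.0]
ft_force: [0.2, 0.2, -0.3]
width: 0.0855
```

Emit:
{"fn": "send_rows", "kwargs": {
  "increments": [
    [0,0,-15,0],
    [0,0,-45,0],
    [0,0,-85,0],
    [0,0,-115,0],
    [0,0,-125,0]
  ]
}}

```text
t: 56.9
ee_pos: [0.4024, 0.3614, 0.2016]
ee_rot: [-0.019, 1.0, 0.001, 0.001]
ft_force: [-0.7, -0.4, -1.1]
width: 0.0854
```

```bash
python3 go.py .44 .1 .21 100; python3 wl.py w26.png; cat > bx.py <<'E'
from wfit import *
print('top box',rect(R(.37,.52,.29,.43,.098,.1095)))
P=W[R(.37,.52,.31,.41,.098,.109)]; A=np.c_[P[:,:2]-P[:,:2].mean(0),np.ones(len(P))]; print('tilt',np.linalg.lstsq(A,P[:,2],rcond=None)[0].round(4))
E
python3 bx.py
```

```text
t 56.9 pos [0.4024 0.3614 0.2016] psi 92.13 tilt 0.19 q [ 0.59  0.09  1.57 -0.    1.48 -1.02] w 0.0854 F [-0.7 -0.4 -1.1]
shift mm [ -27.9 -262.6   -8.7] turn -0.1373 q6 after approx (if q1 same)
top box (array([441.4, 362.9]), array([96.9, 58.1]), 1.7, 6834, np.float64(0.1041))
tilt [0.0039 0.0005 0.1042]
```

View pics/w26.png

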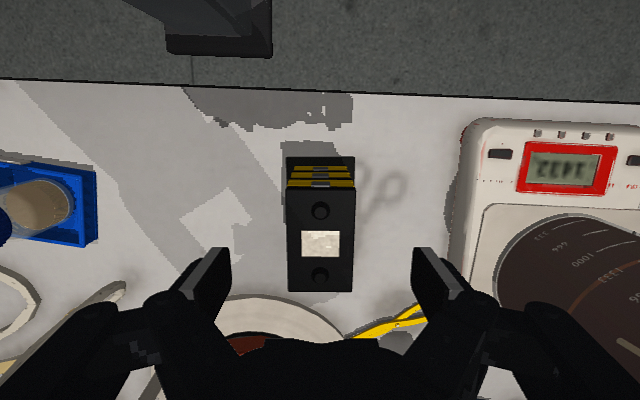

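The box is seated again: level, top at the same height, centred within 1 mm. Now to the dark bottle.

Emit:
{"fn": "send_rows", "kwargs": {
  "increments": [
    [-3,-30,0,0],
    [-6,-85,-3,0],
    [-10,-145,-6,0],
    [-14,-205,-8,0],
    [-18,-265,-8,0]
  ]
}}

```text
t: 57.58
ee_pos: [0.4293, 0.0951, 0.2064]
ee_rot: [-0.019, 1.0, -0.0, -0.0]
ft_force: [1.0, -0.9, -0.0]
width: 0.0852
```

```bash
python3 go.py .45 -.22 .21 105
```

```text
t 57.58 pos [0.4293 0.0951 0.2064] psi 92.15 tilt 0.04 q [ 0.04 -0.13  1.77 -0.    1.5  -1.57] w 0.0852 F [ 1.  -0.9 -0. ]
shift mm [  -8.8 -315.7   -3.6] turn -0.2242 q6 after approx (if q1 same)
```

Emit:
{"fn": "send_rows", "kwargs": {
  "increments": [
    [-1,-52,0,-0.03],
    [-3,-108,-1,-0.07],
    [-5,-165,-2,-0.12],
    [-7,-222,-3,-0.17],
    [-8,-275,-3,-0.2]
  ]
}}

```text
t: 58.2
ee_pos: [0.4475, -0.1795, 0.2092]
ee_rot: [-0.119, 0.993, 0.0, -0.0]
ft_force: [1.0, 0.1, 0.1]
width: 0.0855
```

```bash
python3 go.py .48 -.235 .21 112
```

```text
t 58.2 pos [ 0.4475 -0.1795  0.2092] psi 103.64 tilt 0.06 q [-0.54 -0.04  1.68 -0.    1.5  -2.35] w 0.0855 F [1.  0.1 0.1]
shift mm [-18.5 -61.6  -0.9] turn -0.146 q6 after approx (if q1 same)
```

Emit:
{"fn": "send_rows", "kwargs": {
  "increments": [
    [-6,-25,0,-0.04],
    [-12,-45,0,-0.1],
    [-17,-56,0,-0.14],
    [-18,-57,0,-0.146],
    [-18,-57,0,-0.146]
  ]
}}

```text
t: 58.82
ee_pos: [0.4786, -0.2283, 0.2095]
ee_rot: [-0.19, 0.982, 0.0, -0.0]
ft_force: [-0.8, 0.6, -0.3]
width: 0.0852
```

```bash
python3 go.py .5547 -.2345 .2 120; python3 wl.py w27.png; cat > dkw.py <<'E'
from wfit import *
print('dark',rect(R(.5,.62,-.29,-.17,.096,.106)&(H>100)&(H<130)&(S>80)))
E
python3 dkw.py; python3 dk.py
```

```text
t 58.83 pos [ 0.4786 -0.2283  0.2095] psi 111.92 tilt 0.05 q [-0.59  0.07  1.57 -0.    1.5  -2.54] w 0.0852 F [-0.8  0.6 -0.3]
shift mm [-68.3 -34.1   9.5] turn -0.141 q6 after approx (if q1 same)
dark (array([ 559.6, -231.5]), array([48.5, 47.9]), 10.7, 2019, np.float64(0.101))
scene 12 [ 0.5674 -0.2304  0.102 ]
side 179 [ 0.5585 -0.2309  0.1028]
```

View pics/w27.png

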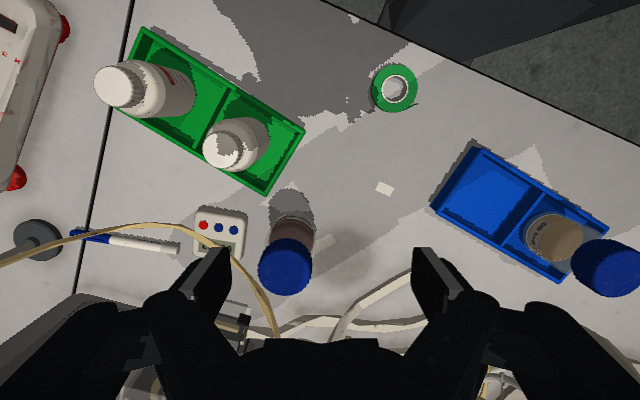

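```bash
cat > clr.py <<'E'
from h import *
from scipy.spatial import cKDTree
st=robot.state(); d=np.load('w.npz');Wl=[d['W'].reshape(-1,3)]
for n in ['scene','side']:Wl.append(pts(robot.snapshot(n)).reshape(-1,3))
e=st['ee_pos']
c=np.array([.5596,-.2315])
P=[]
for W in Wl:
    W=W[np.isfinite(W).all(1)]
    k=(np.hypot(*(W[:,:2]-c).T)<.13)&(W[:,2]>.06)&(W[:,2]<.3)&~((np.hypot(*(W[:,:2]-e[:2]).T)<.09)&(W[:,2]>.195))&(np.hypot(*(W[:,:2]-c).T)>.031)
    Q=W[k]; t=cKDTree(Q); n=np.array([len(x) for x in t.query_ball_point(Q,.008)]); P.append(Q[n>=2])
P=np.vstack(P); np.save('cl.npy',P); print(len(P))
def boxd(a,p,z,A0,A,B,z0): # distance outside
    da=np.maximum(np.maximum(abs(a)-A,A0-abs(a)),0);db=np.maximum(abs(p)-B,0);dz=np.maximum(z0-z,0); return np.sqrt(da**2+db**2+dz**2)
for T in [.069,.074]:
  for off in [0,.005,.008]:
    r=[]
    for deg in [95,100,105,110,115,120,124]:
        t=np.radians(deg);e_=np.array([np.cos(t),np.sin(t)]);b=np.array([np.sin(t),-np.cos(t)])
        D=P[:,:2]-(c-off*b);a=D@e_;p=D@b
        ds=[boxd(a,p,P[:,2],.03,.058,.013,T+.005),boxd(a,p,P[:,2],0,.076,.023,T+.05),boxd(a,p,P[:,2],0,.043,.043,T+.073)]
        r.append((deg,[int(x.min()*1000) for x in ds],(P[np.argmin(np.minimum.reduce(ds))]*1000).astype(int).tolist()))
    print(T,off,r)
E
python3 clr.py
```

```text
7362
0.069 0 [(95, [0, 0, 2], [568, -169, 144]), (100, [4, 0, 1], [568, -169, 144]), (105, [7, 0, 0], [590, -179, 197]), (110, [5, 4, 0], [583, -176, 193]), (115, [3, 8, 0], [579, -177, 193]), (120, [1, 13, 0], [573, -174, 162]), (124, [0, 16, 0], [593, -261, 74])]
0.069 0.005 [(95, [4, 0, 5], [568, -169, 144]), (100, [9, 0, 2], [566, -172, 169]), (105, [11, 4, 3], [588, -177, 199]), (110, [8, 9, 1], [579, -177, 193]), (115, [5, 13, 2], [575, -173, 184]), (120, [3, 18, 2], [571, -173, 155]), (124, [2, 21, 2], [592, -268, 71])]
0.069 0.008 [(95, [7, 0, 5], [568, -169, 144]), (100, [12, 2, 4], [565, -166, 150]), (105, [14, 7, 4], [579, -177, 193]), (110, [10, 12, 2], [579, -177, 193]), (115, [7, 16, 3], [573, -174, 162]), (120, [4, 21, 4], [570, -172, 150]), (124, [3, 24, 4], [592, -268, 71])]
0.074 0 [(95, [0, 0, 2], [568, -169, 144]), (100, [4, 0, 1], [568, -169, 144]), (105, [9, 0, 0], [590, -179, 197]), (110, [9, 4, 0], [583, -176, 193]), (115, [7, 8, 0], [579, -177, 193]), (120, [4, 13, 0], [573, -174, 162]), (124, [2, 16, 0], [571, -173, 155])]
0.074 0.005 [(95, [4, 0, 5], [568, -169, 144]), (100, [9, 0, 2], [566, -172, 169]), (105, [14, 4, 3], [588, -177, 199]), (110, [11, 9, 1], [579, -177, 193]), (115, [9, 13, 2], [575, -173, 184]), (120, [8, 18, 2], [571, -173, 155]), (124, [6, 21, 2], [566, -172, 169])]
0.074 0.008 [(95, [7, 0, 5], [568, -169, 144]), (100, [12, 2, 4], [565, -166, 150]), (105, [17, 7, 4], [579, -177, 193]), (110, [14, 12, 2], [579, -177, 193]), (115, [11, 16, 3], [573, -174, 162]), (120, [9, 21, 4], [570, -172, 150]), (124, [7, 24, 4], [566, -172, 169])]
```

```bash
python3 go.py .5552 -.2383 .205 117
```

```text
t 59.08 pos [ 0.4788 -0.2285  0.2102] psi 111.96 tilt 0.02 q [-0.59  0.07  1.57 -0.    1.5  -2.54] w 0.0856 F [-0.2 -0.6 -0.3]
shift mm [-67.2 -37.7   5.2] turn -0.088 q6 after approx (if q1 same)
```

Emit:
{"fn": "send_rows", "kwargs": {
  "increments": [
    [-12,-7,1,-0.02],
    [-32,-18,2,-0.05],
    [-53,-30,4,-0.08],
    [-65,-36.5,5,-0.088],
    [-67,-37.5,5,-0.088]
  ]
}}

```text
t: 59.7
ee_pos: [0.5556, -0.2384, 0.2044]
ee_rot: [-0.234, 0.972, 0.0, -0.0]
ft_force: [0.1, 0.3, 0.6]
width: 0.0855
```

Emit:
{"fn": "send_rows", "kwargs": {
  "increments": [
    [0,0,0,0],
    [0,0,15,0],
    [0,0,30,0],
    [0,0,45,0],
    [0,0,50,0]
  ]
}}

```text
t: 60.32
ee_pos: [0.5545, -0.2383, 0.1535]
ee_rot: [-0.233, 0.972, 0.001, -0.001]
ft_force: [-0.8, 0.1, -0.7]
width: 0.0852
```

```bash
python3 go.py .5552 -.2383 .071 117; python3 wl.py w28.png; python3 dkw.py
```

```text
t 60.33 pos [ 0.5545 -0.2383  0.1535] psi 116.99 tilt 0.1 q [-0.53  0.25  1.48 -0.    1.42 -2.58] w 0.0852 F [-0.8  0.1 -0.7]
shift mm [-0.7 -0.4 82.5] turn -0.0002 q6 after approx (if q1 same)
dark (array([ 559.7, -231.1]), array([48.8, 49.3]), 16.0, 3779, np.float64(0.101))
```

View pics/w28.png

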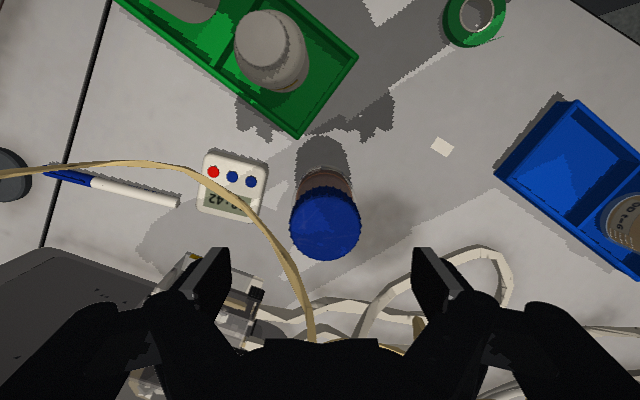

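```bash
cat > clr2.py <<'E'
from h import *
from scipy.spatial import cKDTree
P=[np.load('cl.npy')]; W=np.load('w.npz')['W'][:250].reshape(-1,3); W=W[np.isfinite(W).all(1)]
c=np.array([.5596,-.2315]); k=(np.hypot(*(W[:,:2]-c).T)<.13)&(W[:,2]>.06)&(W[:,2]<.13)&(np.hypot(*(W[:,:2]-c).T)>.031); P.append(W[k]); P=np.vstack(P)
T=np.array([.5552,-.2383,.071]); t=np.radians(117);e=np.array([np.cos(t),np.sin(t)]);b=np.array([np.sin(t),-np.cos(t)])
D=P[:,:2]-T[:2];a=D@e;p=D@b
def boxd(A0,A,B,z0):
    return np.sqrt(np.maximum(np.maximum(abs(a)-A,A0-abs(a)),0)**2+np.maximum(abs(p)-B,0)**2+np.maximum(z0-P[:,2],0)**2)
for nm,d in {'finger':boxd(.03,.058,.013,T[2]+.005),'kn':boxd(0,.076,.023,T[2]+.05),'body43':boxd(0,.043,.043,T[2]+.073),'body 38p':boxd(0,.043,.038,T[2]+.073),'body 38a':boxd(0,.038,.043,T[2]+.073)}.items():
    i=np.argmin(d); print(nm,(d[i]*1000).round(1),(P[i]*1000).astype(int),'jaw,perp',(a[i]*1000).round(),(p[i]*1000).round())
E
python3 clr2.py
```

```text
finger 7.2 [ 590 -272   69] jaw,perp -47.0 16.0
kn 17.5 [ 566 -172  169] jaw,perp 54.0 40.0
body43 6.3 [ 579 -177  193] jaw,perp 44.0 49.0
body 38p 9.5 [ 573 -174  162] jaw,perp 49.0 46.0
body 38a 8.4 [ 579 -177  193] jaw,perp 44.0 49.0
```

Clearances are at least 6 mm even with the worst-case body, so I descend.

Emit:
{"fn": "send_rows", "kwargs": {
  "increments": [
    [-0.5,0,12,0],
    [-0.5,0,30,0],
    [-0.5,0,50,0],
    [-0.5,0,68,0],
    [-0.5,0,76,0]
  ]
}}

```text
t: 61.0
ee_pos: [0.5551, -0.2381, 0.0774]
ee_rot: [-0.233, 0.972, 0.001, -0.001]
ft_force: [-0.2, 0.2, 0.4]
width: 0.0851
```

Emit:
{"fn": "send_rows", "kwargs": {
  "increments": [
    [0,0,3,0],
    [0,0,5,0],
    [0,0,5.5,0],
    [0,0,5.5,0],
    [0,0,5.5,0]
  ]
}}

```text
t: 61.62
ee_pos: [0.5556, -0.2383, 0.0737]
ee_rot: [-0.233, 0.972, -0.0, 0.0]
ft_force: [0.2, 0.3, -0.3]
width: 0.0855
```

```bash
python3 go.py .5552 -.2383 .071 117; python3 wl.py w29.png
```

```text
t 61.62 pos [ 0.5556 -0.2383  0.0737] psi 117.0 tilt 0.02 q [-0.53  0.31  1.57 -0.    1.26 -2.57] w 0.0855 F [ 0.2  0.3 -0.3]
shift mm [0.3 0.2 2.7] turn 0.0 q6 after approx (if q1 same)
```

View pics/w29.png

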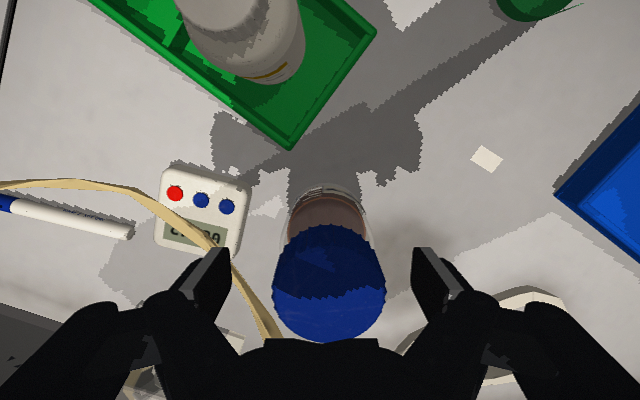

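Emit:
{"fn": "send_rows", "kwargs": {
  "increments": [
    [0,0,1.5,0],
    [0,0,3,0],
    [0,0,3,0],
    [0,0,3,0],
    [0,0,3,0]
  ]
}}

```text
t: 62.3
ee_pos: [0.5555, -0.2383, 0.0706]
ee_rot: [-0.233, 0.972, -0.0, -0.0]
ft_force: [0.6, -1.2, 0.8]
width: 0.0852
```

Emit:
{"fn": "send_rows", "kwargs": {
  "increments": [
    [0,0,0,0],
    [0,0,0,0],
    [0,0,0,0],
    [0,0,0,0],
    [0,0,0,0]
  ],
  "claw": -1,
  "newtons": 45
}}

```text
t: 62.92
ee_pos: [0.5556, -0.2383, 0.0708]
ee_rot: [-0.233, 0.972, -0.0, 0.0]
ft_force: [-1.0, 0.8, 6.2]
width: 0.0485
```

```bash
python3 go.py .5552 -.2383 .165 117; python3 wl.py w30.png
```

```text
t 62.92 pos [ 0.5556 -0.2383  0.0708] psi 117.0 tilt 0.02 q [-0.53  0.31  1.57 -0.    1.26 -2.57] w 0.0485 F [-1.   0.8  6.2]
shift mm [  0.4   0.2 -94.2] turn 0.0 q6 after approx (if q1 same)
```

View pics/w30.png

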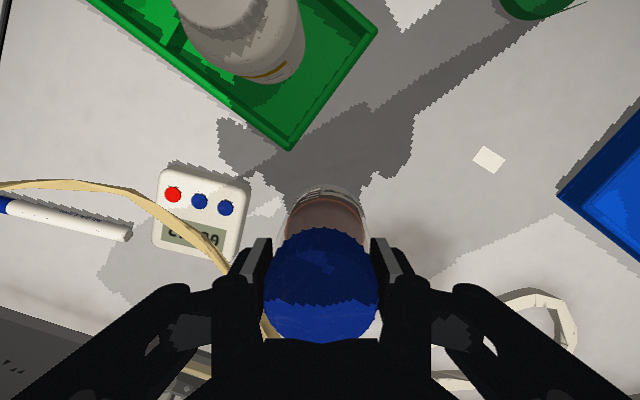

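Emit:
{"fn": "send_rows", "kwargs": {
  "increments": [
    [0,0,-8,0],
    [3,0,-22,0],
    [15,5,-40,0.02],
    [35,12,-65,0.08],
    [58,22,-88,0.15]
  ]
}}

```text
t: 63.6
ee_pos: [0.4927, -0.2452, 0.1604]
ee_rot: [-0.158, 0.987, -0.0, 0.0]
ft_force: [0.1, -0.1, -1.4]
width: 0.0487
```

```bash
python3 go.py .44 -.04 .165 82; python3 wl.py w31.png
```

```text
t 63.6 pos [ 0.4927 -0.2452  0.1604] psi 108.24 tilt 0.06 q [-0.6   0.13  1.6  -0.    1.41 -2.49] w 0.0487 F [ 0.1 -0.1 -1.4]
shift mm [-14.2 211.3  -4.8] turn 0.4579 q6 after approx (if q1 same)
```

View pics/w31.png

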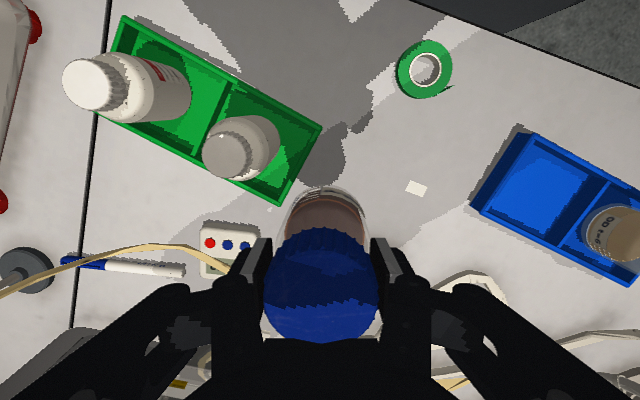

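Emit:
{"fn": "send_rows", "kwargs": {
  "increments": [
    [-1,25,-2,0.06],
    [-3,72,-4,0.16],
    [-4,125,-5,0.28],
    [-3,172,-5,0.38],
    [-1,200,-5,0.45]
  ]
}}

```text
t: 64.28
ee_pos: [0.4303, -0.0534, 0.1646]
ee_rot: [0.066, 0.998, -0.0, 0.001]
ft_force: [0.3, 1.3, -1.3]
width: 0.0487
```

```bash
python3 go.py .427 -.037 .085 82
```

```text
t 64.28 pos [ 0.4303 -0.0534  0.1646] psi 82.46 tilt 0.08 q [-0.3  -0.12  1.85 -0.    1.41 -1.74] w 0.0487 F [ 0.3  1.3 -1.3]
shift mm [ 5.6 15.9 79.6] turn 0.008 q6 after approx (if q1 same)
```

Emit:
{"fn": "send_rows", "kwargs": {
  "increments": [
    [3,9,0,0.005],
    [5,14,0,0.008],
    [5,14,0,0.008],
    [5,14,0,0.008],
    [5,14,0,0.008]
  ]
}}

```text
t: 64.9
ee_pos: [0.4286, -0.0409, 0.1634]
ee_rot: [0.069, 0.998, -0.0, -0.0]
ft_force: [-0.8, 0.1, -0.7]
width: 0.0486
```

```bash
python3 go.py .427 -.037 .085 82; python3 wl.py w32.png
```

```text
t 64.9 pos [ 0.4286 -0.0409  0.1634] psi 82.14 tilt 0.03 q [-0.27 -0.12  1.85 -0.    1.41 -1.71] w 0.0486 F [-0.8  0.1 -0.7]
shift mm [ 2.   3.6 78.4] turn 0.0024 q6 after approx (if q1 same)
```

View pics/w32.png

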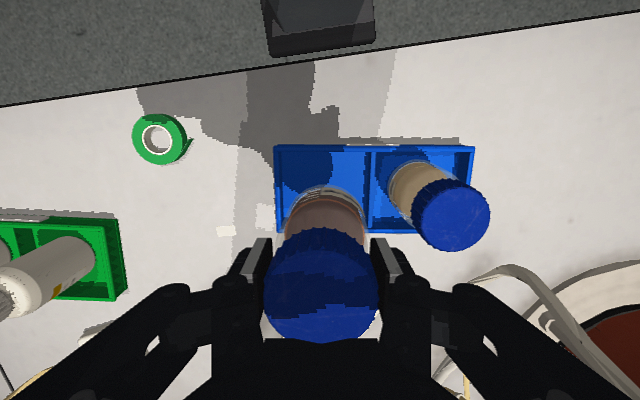

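Emit:
{"fn": "send_rows", "kwargs": {
  "increments": [
    [1,2,12,0.002],
    [2,3.5,35,0.002],
    [2,3.5,56,0.002],
    [2,3.5,70,0.002],
    [2,3.5,77,0.002]
  ]
}}

```text
t: 65.58
ee_pos: [0.4267, -0.0366, 0.0856]
ee_rot: [0.069, 0.998, 0.0, -0.0]
ft_force: [-0.5, 0.3, -0.8]
width: 0.0485
```

Emit:
{"fn": "send_rows", "kwargs": {
  "increments": [
    [0,0,2.5,0],
    [0,0,5,0],
    [0,0,7,0],
    [0,0,8.5,0],
    [0,0,9.5,0]
  ]
}}

```text
t: 66.2
ee_pos: [0.427, -0.0367, 0.077]
ee_rot: [0.069, 0.998, -0.0, 0.0]
ft_force: [0.0, 0.1, -1.2]
width: 0.0488
```

Emit:
{"fn": "send_rows", "kwargs": {
  "increments": [
    [0,0,0.6,0],
    [0,0,1.2,0],
    [0,0,1.8,0],
    [0,0,2.4,0],
    [0,0,2.8,0]
  ]
}}

```text
t: 66.82
ee_pos: [0.4275, -0.0367, 0.0748]
ee_rot: [0.069, 0.998, -0.0, 0.001]
ft_force: [-0.3, 2.2, 10.2]
width: 0.0487
```

Contact at 10 N. I release with a partial opening and check.

Emit:
{"fn": "send_rows", "kwargs": {
  "increments": [
    [0,0,0,0],
    [0,0,0,0],
    [0,0,0,0],
    [0,0,0,0],
    [0,0,0,0]
  ],
  "claw": 0.7
}}

```text
t: 67.45
ee_pos: [0.427, -0.0366, 0.0742]
ee_rot: [0.069, 0.998, -0.0, -0.0]
ft_force: [-1.1, -0.2, -0.0]
width: 0.0725
```

Emit:
{"fn": "send_rows", "kwargs": {
  "increments": [
    [0,0,-12,0],
    [0,0,-40,0],
    [0,0,-80,0],
    [0,0,-120,0],
    [0,0,-140,0]
  ]
}}

```text
t: 68.08
ee_pos: [0.4274, -0.0367, 0.2173]
ee_rot: [0.069, 0.998, -0.0, 0.002]
ft_force: [0.1, 0.1, -0.2]
width: 0.0728
```

Emit:
{"fn": "send_rows", "kwargs": {
  "increments": [
    [0,0,0,0],
    [0,0,0,0],
    [0,0,0,0],
    [0,0,0,0],
    [0,0,0,0]
  ]
}}

```text
t: 68.7
ee_pos: [0.4269, -0.0366, 0.214]
ee_rot: [0.069, 0.998, 0.0, -0.0]
ft_force: [-0.1, -0.2, -0.1]
width: 0.0726
```

```bash
python3 go.py; python3 wl.py w33.png; python3 - <<'E'
from wfit import *
c=np.array([440.2,6.7]);a=np.radians(-7.9)
for nm,b in {'tan':(.40,.49,.0,.1),'dark':(.38,.48,-.1,.005)}.items():
    r=rect(R(*b,.1,.113)&(H>100)&(H<130)&(S>80)); d=r[0]-c; print(nm,r,'tray xy mm',(np.cos(a)*d[0]+np.sin(a)*d[1]).round(1),(-np.sin(a)*d[0]+np.cos(a)*d[1]).round(1))
from h import *
s=robot.snapshot('scene');save(s,'sceneF.png');s=robot.snapshot('side');save(s,'sideF.png')
E
```

```text
t 68.7 pos [ 0.4269 -0.0366  0.214 ] psi 82.05 tilt 0.03 q [-0.27 -0.15  1.78 -0.    1.52 -1.7 ] w 0.0726 F [-0.1 -0.2 -0.1]
tan (array([444.7,  52.1]), array([49.1, 48.4]), 81.1, 2463, np.float64(0.105)) tray xy mm -1.8 45.6
dark (array([434.8, -33.5]), array([49.1, 48.8]), 9.6, 2417, np.float64(0.105)) tray xy mm 0.2 -40.6
```

View pics/w33.png

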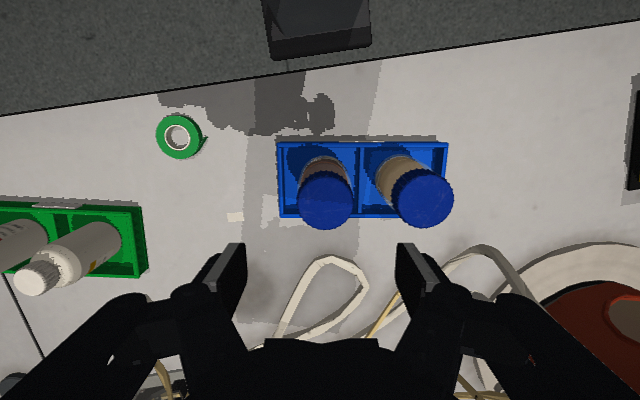

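View pics/sceneF.png

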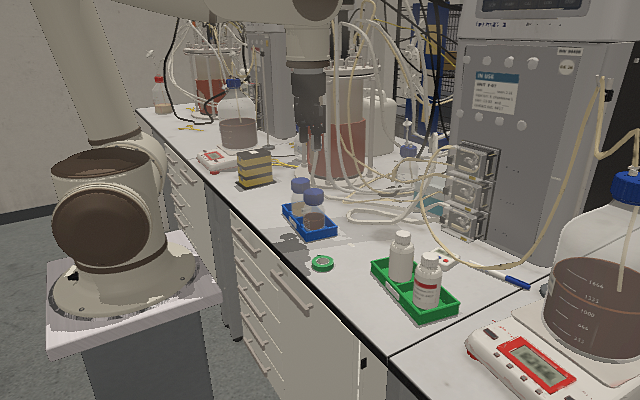

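View pics/sideF.png

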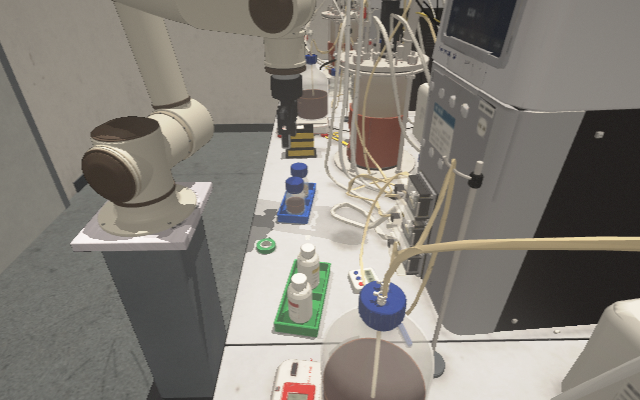

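Everything stands as asked. Glass bottles are in the blue tray (scene 300,195 / 313,210), white ones in the green tray (402,255 / 428,280), and the box sits squarely on the stack (255,170). Tape and timer are in their places, and the gripper is clear.

```bash
python3 - <<'E'
from rig import robot
print(robot.hand_in())
E
```

```text
the job is handed in; nothing more can be done
None
```

I finished the job and handed it in at about 69 s of the 133 s allowed; no verdict was reported. The robot had let go of everything and was clear.

**What I did**
- **Bottles:** Both glass bottles stand in the blue tray and both white ones in the green tray, one to a bay. Each was lowered until a light contact of 10–24 N before I let go.
- **Dark glass bottle:** A hose hung right over its cap, so the gripper could not come down there. I took the slide box back off the stack and used it, held by one end, to push the bottle about 50 mm clear. Then I put the box back and picked the bottle up.
- **Slide box:** It is back on the stack, over the lugs.

**Last checks**
- **Blue tray:** The tan bottle is at (-2, +46) mm and the dark one at (0, -41) mm in the tray's frame, with cap tops at the expected height.
- **Green tray:** The caps are about 90 mm apart, one in each bay. The red bottle's two readings differed by about 3 mm because the second view of it was partly blocked.
- **Slide box:** It is level within 0.004 rad and centred within about 1 mm. Its top is at the right height once the wrist camera's roughly 2 mm low reading is allowed for.
- **Timer and tape roll:** Both still lay in their places in the last pictures. I checked this by eye and did not measure it.

The slide box had about 2.5° of pitch in the grip after the push, but it settled level when released. No check failed.

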